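# Load a connector housing into the star-wheel clamp and tighten it

### The job

Set the white connector housing upright on the bed of the clamping fixture, between the sliding jaw and the fixed backstop with its long side running from jaw to stop, and let go of it. Then tighten the clamp by pushing the spokes of its star wheel round clockwise (seen from above), one spoke after another, until the housing is held firmly between jaw and backstop, with a clamp force of about 18 N; take care never to crush it, and leave the other things on the bench where they are.

Things in the scene. Friction and masses are not known exactly. Their poses are not given: they have to be found in the camera images.
- clamp_base: Clamping fixture fixed on the bench: aluminium base plate 165 x 348 mm, 12 mm thick, x -62 to +102 mm and y -243 to +105 mm from its origin, which lies on the bench straight below the axis of its star wheel; z up. The jaws lie in its -y direction.
- bed_mid (a point): Point on the bed (plate top, z 12 mm) between the jaws, at fixture x 0, y -172 mm. The fixed backstop, 56 mm wide, 32 mm high above the bed, at fixture x 0, is adjustable and not measured: its clamping face (looking to fixture +y) stands anywhere from y -205 to -221 mm, and stays there.
- guard_top (a point): Middle of the flat top of the grey guard box that covers the far part of the wheel: top 86 mm above the bench, fixture x +20 to +98 mm, y -95 to +95 mm, walls down to the plate. Spokes can be pushed only on the open side, fixture x < +20 mm.
- wheel_hub (a point): Star wheel's centre, on its upright axis, level with the spokes' centre lines, 60 mm above the bench. Black hub 42 mm across, its screw cap 77 mm above the bench; 5 even level round steel spokes 12 mm thick end in 18 mm balls centred 78 mm from the axis. Under the spokes: a column 48 mm across, and in the -y direction a rack bar and the jaw, all below 48 mm.
- star_wheel (a joint): Wheel angle, rad, -0.1 to 5.2, starts 0 to 1.2; grows clockwise seen from above (tightening). At q the spokes point to pi - q - k*72 deg, counted anticlockwise from the fixture's +x. Friction holds it where left, also when clamped. Free turning takes 0.40 N m (6.5 N on a spoke 62 mm from the axis); each N of clamp force adds 0.013 N m (18 N: 0.23 N m, or 3.8 N at 62 mm).
- jaw: Sliding jaw, 56 mm wide, 34 mm high, its clamping face a black sprung plate (8 N per mm, 4 mm stroke, then rigid). Origin at the middle of the uncompressed face's lower edge, on the bed; axes as the fixture's. At fixture x 0, y = -135 mm - 13 mm x wheel angle (rad): tightening moves it toward -y, to the backstop.
- connector_mid (a point): Centre, half-way up, of the white nylon connector housing, 24 mm (its x) x 36 mm (its y, the direction to be clamped; either end may face the jaw) x 33 mm high, 30 g; stands upright on the bench at the start. Its foot, 24 x 36 mm and 9 mm high, is the widest part: grip it across the 24 mm. Above the foot it is a narrower block.
- connector: The same housing; origin at the centre of its underside, z up.
- screw_tin: Bystander: round tin, 62 mm across, 28 mm high.
- tweezers: Bystander: tweezers, 124 mm long.
- aa_cell: Bystander: AA cell, 50 mm long, 14 mm thick.
- terminal_plug: Bystander: terminal plug, 11 x 30 x 13 mm.
- test_clip: Bystander: test clip, 69 mm long.
Not all that is in view belongs to the job. Leave any pink look-alike of the connector alone.

How it is judged (in metres and radians):
On the way, in this order (a step that is already met when the one before it is completed fails the run):
1. the housing stands upright on the bed between jaw and backstop, let go (z of connector in the frame of clamp_base between 0.009 and 0.016 m and x of connector in the frame of clamp_base between -0.018 and 0.018 m and y of connector in the frame of clamp_base between -0.21 and -0.14 m and angle between connector's own z axis and vertical below 0.1 rad and contact force between the fingers and connector below 0.1 N and contact force between jaw and connector below 2 N), for 0.2 s.
2. the wheel has brought the jaw to bear on the housing with more than 8 N (contact force between jaw and connector above 8 N), for 0.1 s.
At the end, for the whole second after the job is handed in: The housing stands on the bed (within 4 mm of its height, upright within 0.1 rad, within 18 mm of the jaws' centre line, its long side along the clamping direction within 0.12 rad), clamped with 8 to 28 N between jaw and backstop, wheel and housing at rest (contact force between jaw and connector between 8 and 28 N and z of connector in the frame of clamp_base between 0.009 and 0.016 m and x of connector in the frame of clamp_base between -0.018 and 0.018 m and angle between connector's own z axis and vertical below 0.1 rad and angle between the y axis of connector and the y axis of clamp_base, either way round below 0.12 rad and velocity of joint star_wheel between -0.02 and 0.02 rad/s and linear speed of connector below 0.01 m/s); the robot touches nothing.
It fails at once if the housing is crushed (more than 35 N of clamp force) (contact force between jaw and connector above 35 N).
It fails at once if a bystander is shoved more than 30 mm (distance of any of screw_tin, terminal_plug, tweezers, test_clip, aa_cell from where it was at the start of the episode above 0.03 m).
It also fails if it takes over 72 s, if anything falls off the work surface, if the arm or the gripper's body presses on something with over 40 N, if the wrist force passes 120 N, or if a joint passes its speed limit or range.

### The arm

A 6-joint arm with a two-finger parallel gripper is mounted at the origin on a cart in front of the work surface, level with it; the furniture and walls round the work are solid. World frame = base frame: x ahead of the robot, y to its left, z up, the work surface at z = 0. Lengths are in m, angles in degrees, forces in N, time in s.
With the tool pointing down it reaches from about 0.35 to 0.925 m from the base axis. Payload 6.4 kg.
Tool frame: the origin (TCP) lies at the very end of the fingers, on their centre line; the grasp point (between the pads) lies ctrl.tcp_to_grasp behind it (ctrl.tcp_to_grasp is the distance from the TCP to the grasp point, in m); y points along the fingers, z is the direction in which the jaws open and shut, and the axes are right-handed (so a half turn about y gives the same grasp; the last joint's range is limited). The gripper opens to 94 mm and grips with 3 to 60 N. Pads are 16 mm wide; open, the fingers measure 119 mm over their backs; the gripper's body (75 mm by 177 mm) begins 78 mm behind the grasp point.
Start: joints at [-75.178, 14.043, 89.255, -0, 76.702, -9.975], TCP at [0.273, -0.59, 0.18] pointing down, gripper open.
Joint ranges: [-179.41, 179.41], [-58.25, 129.5], [7.25, 145.43], [-54.29, 234.29], [11.92, 165.04], [-157.13, 157.13]. Speed limits (degrees/s): [147.25, 147.25, 180, 180, 180, 180].

### API

Orientations are given as a 3x3 rotation matrix whose columns are the frame's x, y, z axes.
In Python, from workcell import ctrl gives the robot as it stands.
- The arm moves only by the shell command python3 -m handwheel 'ROWS' [FORCE]. ROWS is JSON, a list that holds one entry, the list of rows, each a list of 7 numbers: the shift along the tool's x, y, z in cm, then the turn, a rotation vector about the tool's x, y, z in degrees, then the closure, from -1 (fully open) to 1 (shut). In form: [[[x, y, z, rx, ry, rz, gripper], ...]]. A call has 1 to 5 rows; each row shifts and turns the pose as measured when the row begins, along the tool's axes as they then stand; what a row does not reach is not made up. A row lasts 1/12 s, in which the tool goes at most 41.7 mm and 7.16 degrees, less where a joint would pass 70% of its speed; a pose out of reach is approached as far as the arm can. A call with a gripper value outside its range is refused whole. The fingers move at their own pace and stop on an object; FORCE is the grip in N (left out, the last holds). Time passes only in rows, so rows that do not move let the fingers close. It gives the time, the measured TCP pose, the force and the opening at its end, in the units of the state.
- ctrl.get_state(): the state, without advancing time (a new reading comes with each control period).
- ctrl.snapshot(name): name is "side" or "top"; returns a dict with "color" (420x560x3 uint8, red, green, blue), "z_map" (420x560 float32, m along the optical axis (not along the pixel's ray), 0 where there is no reading), "camera_matrix" (3x3 intrinsics, pixels), "k1" (the pictures are not rectified: a ray, as slopes to the right and down, at radius r is drawn at 1 + k1 r^2 times it, then the intrinsics apply), "eye" and "attitude" of the camera in the world. Camera axes: x right, y down, z forward; pixel columns grow to the right and rows downward; lengths in m; the calibration is good to about 2 mm. A picture is of the moment at which its call begins.
- ctrl.sign_off(): hands the job in, once; it reports no verdict.
Trained networks look in the newest picture that a camera, given by its name, has taken for a name from the list of things; names that differ only in an ending like _2 or _b are one class to them, and where a whole thing is asked for, a point or a joint stands for the part that bears it (a point fixed in the world has none). Each returns a list of dicts, best first, with "p" (0 to 1); they miss things now and then, are a little off and sometimes report something else, mostly with a low value. They report only what shows in the picture. A call takes as long as a camera call. They do not tell look-alikes from the thing itself.
- ctrl.silhouettes(camera, target): "mask" (420x560 bool, what is visible of it) and "uv" ([column, row] in pixels, amid what is visible of it).
- ctrl.spot_point(camera, target): "uv" ([column, row] in pixels: a listed point, or the origin of a listed thing).
The state is a dict: "time": time; "qpos": joint angles; "joint_velocities": joint speeds; "effort": joint torques, N m; "position": TCP position; "eef_rot": TCP orientation; "contact_force": force on the tool from outside, world axes, zero at the start; "wrist_torque": the same for the moment, N m; "grip_width": finger opening in m.
Only numpy, scipy, OpenCV 4.12 (cv2) and the standard library are available. Lean on these libraries where they do the work, as an engineer would, in place of code of your own. Each camera call takes 0.05 s, during which the arm holds its last target. There are 200 camera calls.

## Working session

There is one attempt and no reset: what is moved stays moved. The work goes in short steps, Python scripts to look and compute and a shell command to move; the robot and the scene stay as the last step left them, time stands still between calls to the robot, and variables do not carry over. Pictures are saved under pics/ and viewed, about 8 in all and at most 12, crops included, and the job is handed in when it is done.

```bash
mkdir -p pics; ls
cat > h.py <<'E'
import numpy as np, cv2
from workcell import ctrl
def ray(s,uv):
    K=np.array(s["camera_matrix"],float); k1=s["k1"]
    d=(np.array(uv,float)-K[:2,2])/[K[0,0],K[1,1]]
    u=d.copy()
    for _ in range(20): u=d/(1+k1*(u@u))
    return np.array([u[0],u[1],1.0])
def at_depth(s,uv,z): return np.array(s["eye"])+np.array(s["attitude"])@(ray(s,uv)*z)
def at_z(s,uv,h):
    e=np.array(s["eye"]);d=np.array(s["attitude"])@ray(s,uv); return e+d*(h-e[2])/d[2]
def cloud(s):
    K=np.array(s["camera_matrix"],float);H,W=s["z_map"].shape
    u,v=np.meshgrid(np.arange(W),np.arange(H)); d=np.stack([(u-K[0,2])/K[0,0],(v-K[1,2])/K[1,1]],-1);q=d.copy()
    for _ in range(20): q=d/(1+s["k1"]*(q**2).sum(-1,keepdims=True))
    z=s["z_map"]; p=np.concatenate([q*z[...,None],z[...,None]],-1)
    return p@np.array(s["attitude"]).T+np.array(s["eye"])
def proj(s,P):
    c=np.array(s["attitude"]).T@(np.array(P)-np.array(s["eye"])); a=c[:2]/c[2]; a=a*(1+s["k1"]*(a@a))
    K=np.array(s["camera_matrix"]);return a*[K[0,0],K[1,1]]+K[:2,2]
E
python3 - <<'E'
from h import *
np.set_printoptions(precision=4,suppress=True)
st=ctrl.get_state(); print({k:st[k] for k in ("time","position","eef_rot","contact_force","grip_width")}, ctrl.tcp_to_grasp)
for c in ("top","side"):
    s=ctrl.snapshot(c); cv2.imwrite(f"pics/{c}0.png",s["color"][...,::-1])
    print(c,s["camera_matrix"],s["k1"],s["eye"],s["attitude"])
    C=cloud(s)
    for t in ("clamp_base","bed_mid","guard_top","wheel_hub","jaw","connector_mid","connector"):
        for r in ctrl.spot_point(c,t)[:3]:
            u=r["uv"]; i=tuple(np.clip(np.round(u[::-1]).astype(int) if hasattr(u,'dtype') else [round(u[1]),round(u[0])],0,[419,559]))
            print(t,r["p"],np.round(u,1),C[i])
E
```

```text
pics
{'time': 0.0, 'position': array([ 0.2725, -0.5894,  0.1794]), 'eef_rot': array([[-0.9078, -0.0005,  0.4194],
       [-0.4194,  0.0018, -0.9078],
       [-0.0003, -1.    , -0.0019]]), 'contact_force': array([-0.0818,  0.1253,  0.6824]), 'grip_width': 0.09398694067883892} 0.0188
top [[518.9865   0.     277.562 ]
 [  0.     518.9865 212.7127]
 [  0.       0.       1.    ]] -0.01123029367466867 [ 0.4718 -0.0465  1.3381] [[ 0.017  -0.9942  0.1058]
 [-0.9998 -0.0162  0.0083]
 [-0.0066 -0.1059 -0.9944]]
clamp_base 0.75 [301.8 233. ] [ 0.5576 -0.0964  0.072 ]
clamp_base 0.31 [330.  174.9] [ 0.7146 -0.1701  0.0044]
bed_mid 0.92 [371.9 236.3] [ 0.5568 -0.2773  0.0142]
guard_top 0.84 [307.2 206.5] [ 0.6222 -0.1071  0.0887]
guard_top 0.23 [303.7 233.5] [ 0.555  -0.1012  0.0754]
wheel_hub 0.94 [304.5 231.5] [ 0.5598 -0.1011  0.0769]
jaw 0.91 [357.1 236.7] [ 0.5515 -0.2342  0.0475]
connector_mid 0.71 [187.7 258.6] [0.4901 0.187  0.0337]
connector 0.61 [190.6 261.9] [0.483  0.1834 0.0093]
connector 0.57 [224.2 249.9] [0.5144 0.098  0.0271]
side [[438.6129   0.     275.689 ]
 [  0.     438.6129 206.2879]
 [  0.       0.       1.    ]] -0.009219600617857744 [0.1284 0.6851 0.7009] [[-0.856  -0.2829  0.4328]
 [-0.5166  0.4993 -0.6956]
 [-0.0193 -0.819  -0.5735]]
clamp_base 0.81 [297.5 227.4] [ 0.5446 -0.0882  0.0219]
bed_mid 0.72 [327.2 194.2] [ 0.531  -0.2252  0.0473]
bed_mid 0.41 [286.2 170.1] [ 0.7096 -0.3132  0.0262]
guard_top 0.59 [276.1 195.3] [ 0.6173 -0.1034  0.0863]
wheel_hub 0.6 [299.1 211.1] [ 0.5443 -0.0917  0.0695]
jaw 0.79 [320.3 199.5] [ 0.5464 -0.2157  0.0282]
connector_mid 0.69 [266.9 277.8] [0.5118 0.1114 0.029 ]
connector_mid 0.67 [294.3 226.3] [ 0.5539 -0.0841  0.0243]
connector_mid 0.65 [257.1 312.5] [0.4798 0.2004 0.026 ]
connector 0.81 [257.2 315.1] [0.4795 0.2015 0.0185]
connector 0.47 [269.6 283.3] [0.5049 0.1109 0.0168]
```

View pics/top0.png

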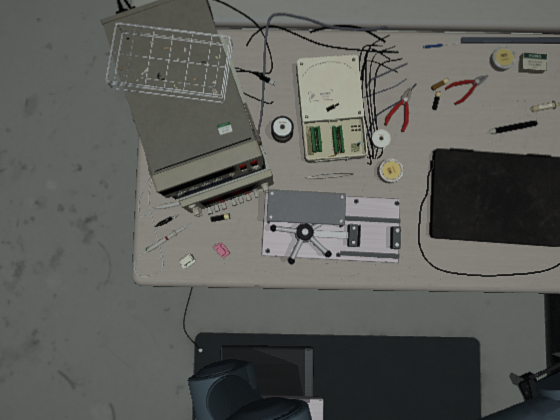

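Run:
```python
import cv2,numpy as np
a=cv2.imread("pics/top0.png")[215:295,150:250]; b=cv2.imread("pics/side0.png")[255:345,210:310]
a=cv2.resize(a,(400,320),interpolation=3); b=cv2.resize(b,(400,320) ,interpolation=3)
cv2.imwrite("pics/crop1.png",np.hstack([a,b]))
```

```text
(no output)
```

View pics/crop1.png

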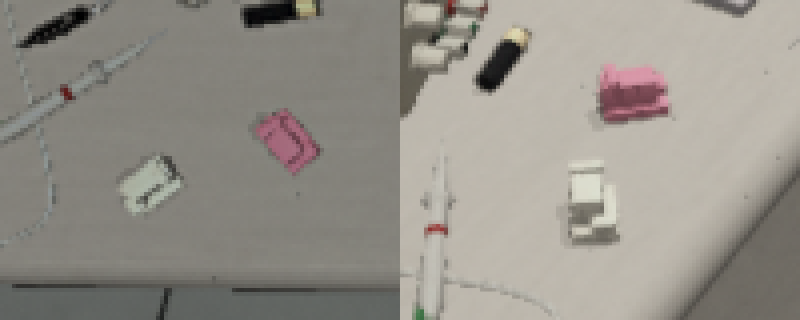

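The white housing is at top (188,261) and side (257,313). The pink look-alike is at top (221,250) and side (267,280), and I leave it alone. The fixture is at about (262–400, 190–262), with the guard on the far side and the jaws to the right (world -y). Next I measure the poses.

```bash
cat > meas.py <<'E'
from h import *
np.set_printoptions(precision=4,suppress=True)
def rect(p):
    (c,wh,a)=cv2.minAreaRect((p*1000).astype(np.float32)); return np.round(c,1),np.round(wh,1),round(a,2)
def conn(cams=("top","side"),near=None,r=.04,zlo=.004):
    P=[]
    for c in cams:
        s=ctrl.snapshot(c);C=cloud(s);best=None
        for m in ctrl.silhouettes(c,"connector"):
            k=m["mask"]; col=s["color"][k].mean(0); med=np.median(C[k],0)
            print(c,"p",m["p"],"uv",np.round(m["uv"],1),"n",k.sum(),"col",col.round(),"xyz",med)
            if abs(col[0]-col[1])<25 and (near is None or np.linalg.norm(med[:2]-near)<r) and best is None: best=k
        if best is not None: P.append(C[best]); print(" rect",rect(C[best][C[best][:,2]>zlo][:,:2]),"z",np.percentile(C[best][:,2],[2,50,98]))
    return P
E
python3 - <<'E'
from meas import *
P=conn()
a=np.vstack(P); print("both",rect(a[a[:,2]>.004][:,:2]))
s=ctrl.snapshot("top");C=cloud(s);Z=C[...,2]
reg=(C[...,0]>.45)&(C[...,0]<.75)&(C[...,1]<.03)&(C[...,1]>-.38)
g=reg&(abs(Z-.0865)<.006)
n,l,stt,_=cv2.connectedComponentsWithStats(g.astype(np.uint8)); k=1+np.argmax(stt[1:,4]); print("guard",rect(C[l==k][:,:2]),np.median(Z[l==k]))
pl=reg&(abs(Z-.012)<.005); n,l,stt,_=cv2.connectedComponentsWithStats(pl.astype(np.uint8)); k=1+np.argmax(stt[1:,4]); print("plate",rect(C[l==k][:,:2]),np.median(Z[l==k]))
cap=reg&(Z>.070)&(Z<.080)&(C[...,0]<.59);print("cap",np.median(C[cap],0),cap.sum())
for lo,hi in((.052,.07),(.038,.052)):
    m=reg&(Z>lo)&(Z<hi)&(C[...,0]<.62); print(lo,m.sum()); 
    if lo<.05: 
        q=C[m]; print(np.round(q[q[:,1]<-.2][:, :3],3)[::6])
for t in ("clamp_base","wheel_hub","jaw"):
    r=ctrl.silhouettes("top",t)
    for x in r[:2]: print(t,x["p"],rect(C[x["mask"]][:,:2]))
for h,t in((.012,"bed_mid"),(.086,"guard_top"),(.06,"wheel_hub"),(.012,"jaw")):
    print(t,at_z(s,ctrl.spot_point("top",t)[0]["uv"],h))
crop=cv2.resize(s["color"][180:275,250:410,::-1],(800,475),interpolation=cv2.INTER_CUBIC);cv2.imwrite("pics/crop2.png",crop)
E
```

```text
top p 0.53 uv [186.8 264.2] n 122 col [152. 157. 145.] xyz [0.4851 0.1902 0.0266]
top p 0.53 uv [220.5 251.6] n 136 col [148.  95. 110.] xyz [0.5164 0.1052 0.0267]
 rect (array([483.8, 191.9]), array([20.1, 36.1]), 38.45) z [0.0059 0.0266 0.0376]
side p 0.64 uv [270.5 281.8] n 244 col [157. 107. 117.] xyz [0.5114 0.1097 0.0177]
side p 0.62 uv [257.4 313.4] n 222 col [177. 175. 162.] xyz [0.4822 0.1974 0.0177]
 rect (array([484.4, 191.3]), array([23.3, 38.5]), 37.59) z [0.0017 0.0177 0.0336]
both (array([484.4, 191.3]), array([23.3, 38.5]), 37.59)
guard (array([633.7, -94.3]), array([212.4, 102.2]), 87.93) 0.086101796484082
plate (array([ 579.2, -217.1]), array([259.3, 167.8]), 87.87) 0.011977499548852966
cap [ 0.5621 -0.1014  0.0729] 235
0.052 467
0.038 484
[[ 0.584 -0.215  0.046]
 [ 0.584 -0.231  0.049]
 [ 0.581 -0.224  0.05 ]
 [ 0.582 -0.24   0.043]
 [ 0.579 -0.224  0.046]
 [ 0.579 -0.24   0.043]
 [ 0.581 -0.335  0.043]
 [ 0.576 -0.221  0.052]
 [ 0.577 -0.238  0.04 ]
 [ 0.579 -0.333  0.04 ]
 [ 0.574 -0.217  0.045]
 [ 0.574 -0.233  0.041]
 [ 0.576 -0.327  0.044]
 [ 0.576 -0.342  0.0
[... 969 characters left out ...]
543 -0.323  0.041]
 [ 0.543 -0.336  0.049]
 [ 0.539 -0.22   0.045]
 [ 0.539 -0.234  0.048]
 [ 0.541 -0.328  0.05 ]
 [ 0.536 -0.213  0.043]
 [ 0.537 -0.227  0.045]
 [ 0.538 -0.322  0.044]
 [ 0.538 -0.335  0.05 ]
 [ 0.534 -0.22   0.043]
 [ 0.534 -0.235  0.045]
 [ 0.536 -0.33   0.042]
 [ 0.532 -0.213  0.039]
 [ 0.532 -0.227  0.045]
 [ 0.533 -0.322  0.042]
 [ 0.534 -0.338  0.04 ]
 [ 0.531 -0.322  0.043]
 [ 0.531 -0.336  0.047]
 [ 0.528 -0.329  0.045]
 [ 0.526 -0.324  0.044]
 [ 0.526 -0.339  0.045]]
jaw 0.89 (array([ 536.8, -141.2]), array([ 67.1, 219.6]), 17.49)
bed_mid [ 0.5559 -0.2754  0.012 ]
guard_top [ 0.6179 -0.109   0.086 ]
wheel_hub [ 0.5638 -0.1082  0.06  ]
jaw [ 0.5515 -0.2425  0.012 ]
```

View pics/crop2.png

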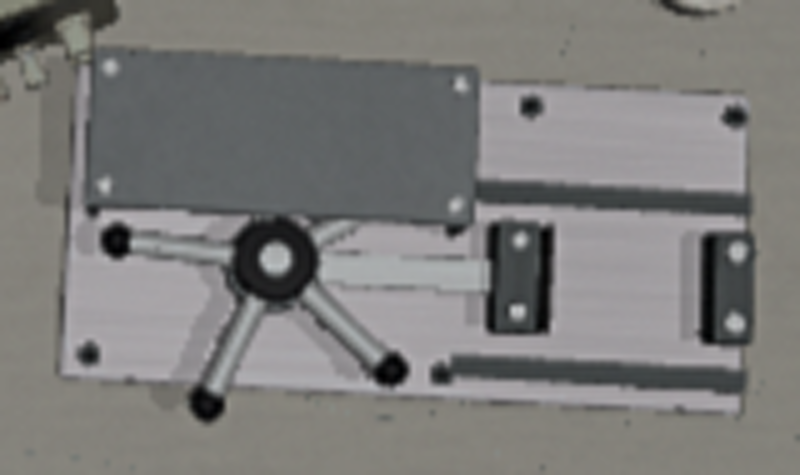

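Run:
```python
from meas import *
from scipy.optimize import least_squares
s=ctrl.snapshot("top")
w=lambda u,v,h: at_z(s,[250+(u+.5)/5-.5,180+(v+.5)/5-.5],h)[:2]
obs=[((93,47),(.098,.095),.086),((476,68),(.098,-.095),.086),((473,222),(.02,-.095),.086),((88,206),(.02,.095),.086),
((62,375),(-.062,.105),.012),((740,412),(-.062,-.243),.012),((745,95),(.102,-.243),.012),((275,258),(0,0),.077)]
W=np.array([w(*o[0],o[2]) for o in obs]);F=np.array([o[1] for o in obs])
R=lambda t:np.array([[np.cos(t),-np.sin(t)],[np.sin(t),np.cos(t)]])
r=least_squares(lambda p:(F@R(p[2]).T+p[:2]-W).ravel(),[.56,-.1,0],loss='soft_l1',f_scale=.002)
print(r.x,np.degrees(r.x[2])); print((F@R(r.x[2]).T+r.x[:2]-W)*1000)
inv=lambda p:R(r.x[2]).T@(p-r.x[:2])
for b in((117,240),(208,404),(391,370)):
    f=inv(w(*b,.06)); print("ball",f,np.hypot(*f),(180-np.degrees(np.arctan2(f[1],f[0])))%72)
print("jaw face",inv(w(552,228,.046)),inv(w(546,333,.046)),"stop",inv(w(704,236,.044)),inv(w(702,340,.044)),inv(w(713,236,.044)),inv(w(712,340,.044)))
np.save("fix.npy",r.x)
side=ctrl.snapshot("side")
img=side["color"][...,::-1].copy()
R3=R(r.x[2])
for x,y,h in[(.098,.095,.086),(.098,-.095,.086),(.02,-.095,.086),(.02,.095,.086),(-.062,.105,.012),(-.062,-.243,.012),(.102,-.243,.012),(0,0,.077),(0,-.172,.012)]:
    p=proj(side,[*(R3@[x,y]+r.x[:2]),h]); cv2.circle(img,tuple(int(round(q*8)) for q in p),12,(0,0,255),-1,cv2.LINE_AA,3)
cv2.imwrite("pics/side1.png",cv2.resize(img[130:330,200:440],(720,600),interpolation=cv2.INTER_CUBIC))
```

```text
[ 0.5619 -0.1025 -0.0345] -1.9758396375074898
[[ 0.358   1.2218]
 [ 1.1474 -1.9997]
 [-1.5487 -0.5164]
 [ 0.2811  2.96  ]
 [-1.3262  2.0953]
 [-0.3051 -0.6506]
 [ 0.9873 -2.543 ]
 [ 0.1203 -0.0418]]
ball [0.006  0.0776] 0.07787124562205175 22.44687923867626
ball [-0.0722  0.0288] 0.07777149379935931 21.762240162034686
ball [-0.051  -0.0601] 0.07881552252877622 22.33989432886358
jaw face [ 0.0242 -0.1386] [-0.0283 -0.1375] stop [ 0.0242 -0.2149] [-0.0277 -0.2154] [ 0.0244 -0.2194] [-0.0275 -0.2203]
```

View pics/side1.png

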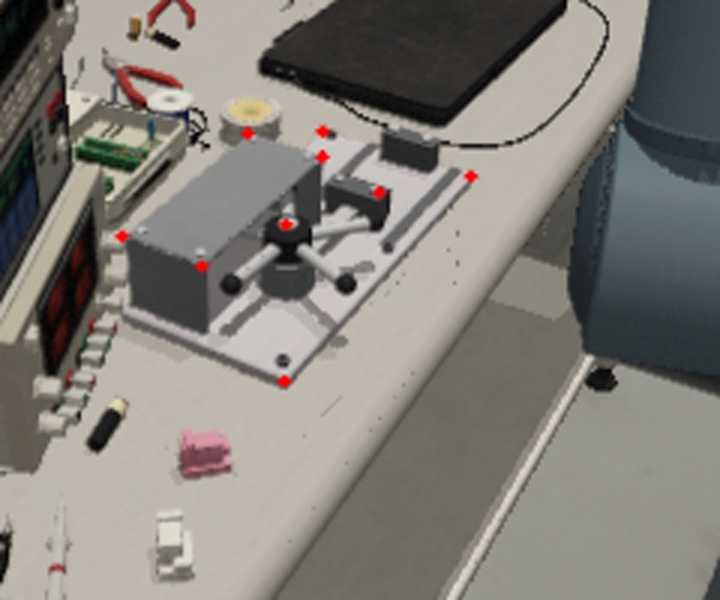

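The overlay fits in both cameras. The fixture is at (0.562, -0.1025), yaw -2°, and the wheel is at q ≈ 22° (0.39 rad). The stop is at about -217 to -220 mm. Now I plan the pick.

```bash
cat > plan.py <<'E'
from meas import *
from scipy.spatial.transform import Rotation as Ro
def plan(target,zang,n,g,via=None):
    """rows from measured pose to xyz target with tool z heading zang (deg), tool down"""
    st=ctrl.get_state(); p=np.array(st["position"]);R=Ro.from_matrix(st["eef_rot"])
    a=np.radians(zang); y=np.array([0,0,-1.]);z=np.array([np.cos(a),np.sin(a),0]);G=Ro.from_matrix(np.c_[np.cross(y,z),y,z])
    t=np.array(target,float); rv=(R.inv()*G).as_rotvec()
    print("dist",np.linalg.norm(t-p).round(4),"rot",np.degrees(rv).round(1))
    rows=[]
    for i in range(n):
        Ri=R*Ro.from_rotvec(rv*i/n); d=Ri.inv().apply((t-p)/n)*100
        rows.append([float(x) for x in np.round(d,2)]+[float(x) for x in np.degrees(rv/n).round(2)]+[g])
    for i in range(0,n,5): print("[["+",".join(str(r).replace(" ","") for r in rows[i:i+5])+"]]")
E
python3 - <<'E'
from plan import *
import sys
s=ctrl.snapshot("top");C=cloud(s)
m=(C[...,0]>.42)&(C[...,0]<.66)&(C[...,1]>.05)&(C[...,1]<.34)&(C[...,2]>.06); q=C[m]
print("tall near pick",m.sum(), q.min(0) if m.sum() else "", "nearest", np.sort(np.hypot(q[:,0]-.4844,q[:,1]-.1913))[:3])
m=(abs(C[...,0]-.55)<.09)&(C[...,1]<-.24)&(C[...,1]>-.32);print("bed heights",np.percentile(C[m][:,2],[1,50,99]))
plan([.4844,.1913,.12],37.6,21,-1)
E
```

```text
tall near pick 2592 [0.5967 0.0505 0.06  ] nearest [0.1147 0.1153 0.117 ]
bed heights [-0.005   0.011   0.0372]
dist 0.8118 rot [   0.  -102.8   -0. ]
[[[-2.48,0.29,-2.95,0.0,-4.9,-0.0,-1],[-2.72,0.29,-2.73,0.0,-4.9,-0.0,-1],[-2.94,0.29,-2.49,0.0,-4.9,-0.0,-1],[-3.14,0.29,-2.23,0.0,-4.9,-0.0,-1],[-3.32,0.29,-1.95,0.0,-4.9,-0.0,-1]]]
[[[-3.48,0.29,-1.66,0.0,-4.9,-0.0,-1],[-3.61,0.29,-1.36,0.0,-4.9,-0.0,-1],[-3.71,0.29,-1.05,0.0,-4.9,-0.0,-1],[-3.79,0.29,-0.73,0.0,-4.9,-0.0,-1],[-3.83,0.29,-0.4,0.0,-4.9,-0.0,-1]]]
[[[-3.85,0.29,-0.07,0.0,-4.9,-0.0,-1],[-3.85,0.29,0.26,0.0,-4.9,-0.0,-1],[-3.81,0.29,0.58,0.0,-4.9,-0.0,-1],[-3.75,0.29,0.91,0.0,-4.9,-0.0,-1],[-3.66,0.29,1.22,0.0,-4.9,-0.0,-1]]]
[[[-3.54,0.29,1.53,0.0,-4.9,-0.0,-1],[-3.39,0.29,1.83,0.0,-4.9,-0.0,-1],[-3.23,0.29,2.11,0.0,-4.9,-0.0,-1],[-3.03,0.29,2.38,0.0,-4.9,-0.0,-1],[-2.82,0.29,2.63,0.0,-4.9,-0.0,-1]]]
[[[-2.59,0.29,2.86,0.0,-4.9,-0.0,-1]]]
```

```bash
M="python3 -m handwheel"
$M '[[[-2.5,0,-2.95,0,-4.9,0,0],[-2.7,0,-2.7,0,-4.9,0,0],[-2.95,0,-2.5,0,-4.9,0,0],[-3.15,0,-2.2,0,-4.9,0,0],[-3.3,0,-1.95,0,-4.9,0,0]]]'
$M '[[[-3.5,0.3,-1.65,0,-4.9,0,0],[-3.6,0.3,-1.35,0,-4.9,0,0],[-3.7,0.3,-1.05,0,-4.9,0,0],[-3.8,0.3,-0.7,0,-4.9,0,0],[-3.8,0.3,-0.4,0,-4.9,0,0]]]'
$M '[[[-3.85,0.3,-0.05,0,-4.9,0,0],[-3.85,0.3,0.25,0,-4.9,0,0],[-3.8,0.3,0.6,0,-4.9,0,0],[-3.75,0.3,0.9,0,-4.9,0,0],[-3.65,0.3,1.2,0,-4.9,0,0]]]'
python3 -c "
from plan import *
plan([.4844,.1913,.10],37.6,10,0)"
```

```text
time: 1.97
position: [0.3212, -0.4041, 0.1785]
eef_rot: [[-0.645, -0.0, 0.764], [-0.764, -0.001, -0.645], [0.001, -1.0, 0.0]]
contact_force: [-0.0, 0.3, 0.9]
grip_width: 0.0641
time: 2.38
position: [0.3697, -0.2095, 0.1639]
eef_rot: [[-0.252, 0.003, 0.968], [-0.968, -0.004, -0.252], [0.003, -1.0, 0.004]]
contact_force: [0.7, -0.1, -0.1]
grip_width: 0.0473
time: 2.8
position: [0.4142, -0.0132, 0.1493]
eef_rot: [[0.191, 0.009, 0.982], [-0.982, -0.007, 0.191], [0.009, -1.0, 0.008]]
contact_force: [1.3, -0.8, 0.5]
grip_width: 0.047
dist 0.2218 rot [ -0.3 -26.6   0.6]
[[[-1.88,0.49,1.07,-0.03,-2.66,0.06,0],[-1.83,0.49,1.16,-0.03,-2.66,0.06,0],[-1.77,0.49,1.24,-0.03,-2.66,0.06,0],[-1.71,0.49,1.33,-0.03,-2.66,0.06,0],[-1.64,0.49,1.4,-0.03,-2.66,0.06,0]]]
[[[-1.58,0.49,1.48,-0.03,-2.66,0.06,0],[-1.51,0.49,1.55,-0.03,-2.66,0.06,0],[-1.43,0.49,1.62,-0.03,-2.66,0.06,0],[-1.36,0.49,1.68,-0.03,-2.66,0.06,0],[-1.27,0.49,1.75,-0.03,-2.66,0.06,0]]]
```

```bash
M="python3 -m handwheel"
$M '[[[-1.9,0.5,1.05,0,-2.65,0,0],[-1.8,0.5,1.15,0,-2.65,0,0],[-1.75,0.5,1.25,0,-2.65,0,0],[-1.7,0.5,1.35,0,-2.65,0,0],[-1.65,0.5,1.4,0,-2.65,0,0]]]'
$M '[[[-1.6,0.5,1.5,0,-2.65,0,0],[-1.5,0.5,1.55,0,-2.65,0,0],[-1.45,0.5,1.6,0,-2.65,0,0],[-1.35,0.5,1.7,0,-2.65,0,0],[-1.25,0.5,1.75,0,-2.65,0,0]]]'
python3 -c "
from plan import *
P=conn(('side',),near=np.array([.484,.191]))
plan([.4844,.1913,.003],37.6,5,0)"
```

```text
time: 3.22
position: [0.4498, 0.0988, 0.125]
eef_rot: [[0.429, 0.015, 0.903], [-0.903, -0.007, 0.43], [0.013, -1.0, 0.011]]
contact_force: [-0.2, -0.4, -1.0]
grip_width: 0.0467
time: 3.63
position: [0.4844, 0.2082, 0.0994]
eef_rot: [[0.635, 0.018, 0.772], [-0.772, -0.007, 0.636], [0.017, -1.0, 0.009]]
contact_force: [0.8, 0.2, 0.5]
grip_width: 0.0468
side p 0.53 uv [257.7 311.3] n 249 col [143. 139. 127.] xyz [0.4828 0.1977 0.0165]
side p 0.53 uv [267.7 284.6] n 203 col [158. 107. 117.] xyz [0.5093 0.1116 0.0152]
 rect (array([307.4, 427.3]), array([ 23.7, 627.3]), 36.94) z [-0.0005  0.0165  0.0343]
dist 0.0975 rot [-0.5  1.9  0.9]
[[[0.24,1.92,-0.23,-0.1,0.38,0.18,0],[0.25,1.92,-0.23,-0.1,0.38,0.18,0],[0.26,1.92,-0.22,-0.1,0.38,0.18,0],[0.27,1.92,-0.22,-0.1,0.38,0.18,0],[0.28,1.92,-0.21,-0.1,0.38,0.18,0]]]
```

```bash
M="python3 -m handwheel"
$M '[[[0.65,0.8,-0.55,-0.25,1.0,0.5,0],[0.65,0.8,-0.55,-0.25,1.0,0.5,0],[0,0.8,0,0,0,0,0],[0,0,0,0,0,0,0]]]'
python3 -c "
from plan import *
plan([.4844,.1913,.003],37.6,5,0)"
```

```text
time: 4.07
position: [0.4834, 0.1882, 0.0732]
eef_rot: [[0.604, -0.003, 0.797], [-0.797, 0.001, 0.604], [-0.002, -1.0, -0.001]]
contact_force: [-0.0, 0.1, 0.9]
grip_width: 0.0472
dist 0.0702 rot [ 0.1 -0.5 -0.1]
[[[-0.03,1.4,0.05,0.01,-0.09,-0.03,0],[-0.03,1.4,0.05,0.01,-0.09,-0.03,0],[-0.04,1.4,0.05,0.01,-0.09,-0.03,0],[-0.04,1.4,0.05,0.01,-0.09,-0.03,0],[-0.04,1.4,0.05,0.01,-0.09,-0.03,0]]]
```

```bash
M="python3 -m handwheel"
$M '[[[-0.1,1.5,0.15,0,-0.4,0,0],[-0.1,1.5,0.1,0,0,0,0],[0,1.5,0,0,0,0,0],[0,1.5,0,0,0,0,0],[0,0,0,0,0,0,0]]]'
python3 -c "
from plan import *
plan([.4844,.1913,.003],37.6,2,0)"
```

```text
time: 4.48
position: [0.4847, 0.1866, 0.0112]
eef_rot: [[0.602, -0.001, 0.799], [-0.799, 0.001, 0.602], [-0.002, -1.0, -0.0]]
contact_force: [-0.2, 0.3, -1.2]
grip_width: 0.047
dist 0.0095 rot [ 0.  -0.6 -0.1]
[[[-0.2,0.41,0.13,0.0,-0.3,-0.05,0],[-0.2,0.41,0.13,0.0,-0.3,-0.05,0]]]
```

```bash
M="python3 -m handwheel"
$M '[[[-0.4,0.4,0.25,0,-0.6,0,0],[0,0.4,0,0,0,0,0],[0,0,0,0,0,0,0.5],[0,0,0,0,0,0,1],[0,0,0,0,0,0,1]]]' 12
$M '[[[0,0,0,0,0,0,1],[0,0,0,0,0,0,1],[0,0,0,0,0,0,1]]]'
python3 -c "
from plan import *
s=ctrl.snapshot('side');cv2.imwrite('pics/grip.png',cv2.resize(s['color'][220:370,180:340,::-1],(640,600),interpolation=cv2.INTER_CUBIC))"
```

```text
time: 4.9
position: [0.4854, 0.1905, 0.0046]
eef_rot: [[0.609, 0.001, 0.793], [-0.793, 0.002, 0.609], [-0.001, -1.0, 0.002]]
contact_force: [0.1, -0.7, -0.2]
grip_width: 0.0307
time: 5.15
position: [0.4868, 0.1909, 0.0063]
eef_rot: [[0.609, 0.004, 0.793], [-0.793, 0.002, 0.609], [0.001, -1.0, 0.005]]
contact_force: [1.0, 0.0, 0.5]
grip_width: 0.0108
```

View pics/grip.png

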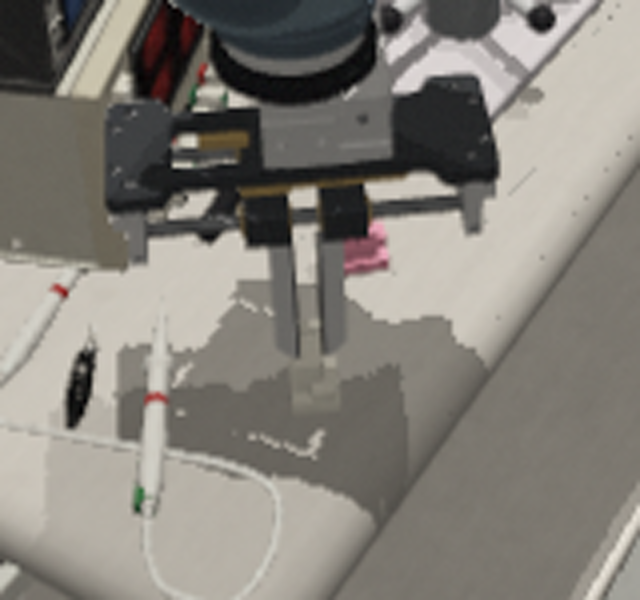

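The fingers look to be behind the housing at crop (300,350), and they closed to 10.8 mm. I'll check the numbers.

```bash
python3 -c "
from plan import *
s=ctrl.snapshot('side');st=ctrl.get_state();print(st['grip_width'],st['position'])
p=st['position'];print('tcp px',proj(s,p),'crop',(proj(s,p)-[180,220])*4)
C=cloud(s)
for m in ctrl.silhouettes('side','connector'):
  print(m['p'],np.round(m['uv'],1),(np.array(m['uv'])-[180,220])*4,np.median(C[m['mask']],0))
# housing-like cloud around tcp
for u,v in ((308,370),(300,385),(330,385),(315,405),(300,410),(330,410),(297,365)):
  i=(220+round(v/4),180+round(u/4)); print((u,v),s['color'][i],C[i])
"
```

```text
0.002536827606361541 [0.4866 0.1908 0.0062]
tcp px [257.2161 314.2002] crop [308.8645 376.801 ]
0.77 [257.8 316. ] [311.2 384. ] [0.4828 0.2024 0.0157]
0.46 [270.3 285.4] [361.2 261.6] [0.5054 0.1081 0.0139]
0.36 [314.4 212.9] [537.6 -28.4] [ 0.5336 -0.1305  0.0127]
(308, 370) [121 117 106] [0.4791 0.2013 0.0273]
(300, 385) [115 112 102] [0.4829 0.2039 0.0158]
(330, 385) [130 126 115] [0.4739 0.1923 0.0095]
(315, 405) [122 118 107] [0.4738 0.2039 0.0062]
(300, 410) [117 113 103] [0.4792 0.2102 0.0064]
(330, 410) [115 112 102] [0.4675 0.2025 0.0055]
(297, 365) [128 123 113] [0.4845 0.2039 0.0297]
```

```bash
M="python3 -m handwheel"
$M '[[[0,0,0,0,0,0,0],[0,0,0,0,0,0,0],[0,0,0,0,0,0,0],[0,0,0,0,0,0,0],[0,-2,0,0,0,0,0]]]'
$M '[[[2,-2,0,0,0,0,0],[3.5,-3,0,0,0,0,0],[3.5,-3,0,0,0,0,0],[0,0,0,0,0,0,0]]]'
python3 -c "
from plan import *
P=conn(('top','side'),near=np.array([.484,.195]))
a=ctrl.snapshot('top')['color'][215:295,150:250,::-1];b=ctrl.snapshot('side')['color'][270:350,210:310,::-1]
f=lambda x:cv2.resize(x,(400,320),interpolation=3)
cv2.imwrite('pics/look2.png',np.hstack([f(a),f(b)]))"
```

```text
time: 5.72
position: [0.4844, 0.1907, 0.025]
eef_rot: [[0.609, -0.002, 0.793], [-0.793, 0.002, 0.609], [-0.003, -1.0, -0.0]]
contact_force: [0.6, 0.7, 0.1]
grip_width: 0.0304
time: 6.05
position: [0.539, 0.1197, 0.1059]
eef_rot: [[0.613, -0.001, 0.79], [-0.79, 0.001, 0.613], [-0.001, -1.0, -0.001]]
contact_force: [0.1, 0.9, 1.2]
grip_width: 0.0469
top p 0.46 uv [187.  261.2] n 122 col [130. 129. 118.] xyz [0.4876 0.1903 0.0269]
 rect (array([485.8, 194.3]), array([22.1, 36.7]), 27.41) z [0.005  0.0269 0.0369]
side p 0.57 uv [266.1 283.6] n 226 col [134.  84.  94.] xyz [0.5109 0.1098 0.0195]
side p 0.56 uv [255.3 315.9] n 231 col [172. 167. 155.] xyz [0.4829 0.2006 0.0167]
 rect (array([316.6, 436.2]), array([ 25. , 623.7]), 34.8) z [0.0014 0.0167 0.0325]
```

View pics/look2.png

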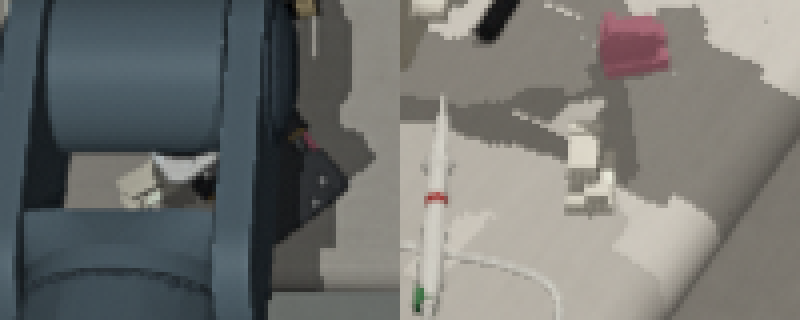

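Run:
```python
from plan import *
import cv2
s=ctrl.snapshot("side");t=ctrl.snapshot("top")
print("top corners (start pic) at z=.005")
for u,v in((118,185),(135,214),(185,178),(165,152)): print(at_z(t,[150+u/4-.4,215+v/4-.4],.005)[:2])
k=[m["mask"] for m in ctrl.silhouettes("side","connector") if abs(s["color"][m["mask"]].mean(0)@[1,-1,0])<25][0]
v,u=np.nonzero(k);print("mask u",u.min(),u.max(),"v",v.min(),v.max())
for vv in range(v.min(),v.max()+1,2):
    r=u[v==vv]; 
    if len(r): print(vv,r.min(),r.max(),"at z0:",at_z(s,[r.min(),vv],0)[:2],at_z(s,[r.max(),vv],0)[:2])
C=cloud(s);q=C[k]
ax=np.array([-.61,.793]);sx=np.array([.793,.61])
o=np.array([.4844,.1913])
for lo,hi in((.0,.006),(.006,.012),(.012,.02),(.02,.028),(.028,.04)):
    m=(q[:,2]>lo)&(q[:,2]<=hi); d=q[m][:,:2]-o; print(lo,m.sum(),"long",np.percentile(d@ax,[5,50,95]).round(4),"short",np.percentile(d@sx,[5,50,95]).round(4))
```

```text
top corners (start pic) at z=.005
[0.4854 0.2148]
[0.4672 0.2033]
[0.4906 0.172 ]
[0.507  0.1854]
mask u 251 263 v 301 323
301 253 259 at z0: [0.5174 0.1605] [0.5063 0.154 ]
303 252 260 at z0: [0.5161 0.1663] [0.5014 0.1577]
305 252 259 at z0: [0.513  0.1709] [0.5002 0.1635]
307 252 261 at z0: [0.5099 0.1756] [0.4935 0.1661]
309 252 263 at z0: [0.5069 0.1802] [0.4869 0.1686]
311 252 263 at z0: [0.5038 0.1847] [0.484  0.1732]
313 252 263 at z0: [0.5009 0.1892] [0.4811 0.1777]
315 252 263 at z0: [0.4979 0.1936] [0.4783 0.1822]
317 252 263 at z0: [0.495  0.1981] [0.4754 0.1867]
319 251 262 at z0: [0.4938 0.2035] [0.4744 0.1921]
321 251 262 at z0: [0.4909 0.2078] [0.4716 0.1965]
323 252 261 at z0: [0.4863 0.211 ] [0.4706 0.2019]
0.0 27 long [-0.0032  0.0171  0.0184] short [-0.0105  0.0014  0.0134]
0.006 58 long [-0.0133  0.01    0.0181] short [-0.0104 -0.0046  0.0134]
0.012 45 long [0.0067 0.0123 0.0187] short [-0.0052  0.0011  0.0119]
0.02 43 long [-0.0053  0.0081  0.0123] short [-0.0031  0.0039  0.0118]
0.028 67 long [-0.0137 -0.0067  0.0089] short [-0.004   0.0042  0.0107]
```

The measured geometry and the empty close disagree, so I'm checking hand against camera with the projected TCP and the fingers' depth.

Run:
```python
from plan import *
s=ctrl.snapshot("side");st=ctrl.get_state();p=np.array(st["position"]);R=np.array(st["eef_rot"])
print(p,st["grip_width"],st["qpos"],st["contact_force"])
img=s["color"][...,::-1].copy(); w=st["grip_width"]/2
pts={"tcp":p,"L":p+R[:,2]*w,"R":p-R[:,2]*w,"up":p-R[:,1]*.03}
big=cv2.resize(img[200:350,180:340],(640,600),interpolation=cv2.INTER_CUBIC)
for n,q in pts.items():
    uv=proj(s,q);print(n,uv); cv2.circle(big,tuple(int(x) for x in (uv-[180,200])*4+2),3,(0,0,255),-1)
cv2.imwrite("pics/hand.png",big)
C=cloud(s)
m=(np.linalg.norm(C[...,:2]-p[:2],axis=-1)<.06)&(C[...,2]>.07)&(C[...,2]<.17); d=C[m]-p
print(m.sum(),"local z", "min height",np.percentile(d[:,2],[1,5,20]))
for lo,hi in((-.03,0),(0,.01),(.01,.03),(.03,.05)):
    k=(d[:,2]>lo)&(d[:,2]<=hi); print(lo,k.sum(),"x(long)",np.percentile(d[k]@R[:,0],[5,50,95]).round(4) if k.any() else'',"z",np.percentile(d[k]@R[:,2],[2,25,50,75,98]).round(4) if k.any() else '')
```

```text
[0.5313 0.1236 0.0988] 0.04708108184075903 [  1.1201   5.8588 107.6181   0.1163  67.3876 -36.9694] [-0.1076  0.299  -0.4455]
tcp [254.9089 253.8851]
L [243.5884 255.0515]
R [266.1825 252.7229]
up [254.0498 242.6554]
220 local z min height [0.0258 0.0293 0.0369]
-0.03 0 x(long)  z 
0 0 x(long)  z 
0.01 14 x(long) [-0.0109 -0.0085 -0.0045] z [-0.0313 -0.0269 -0.0005  0.0255  0.0306]
0.03 95 x(long) [-0.0114 -0.0092 -0.0072] z [-0.0361 -0.0302 -0.0243  0.0282  0.0341]
```

View pics/hand.png

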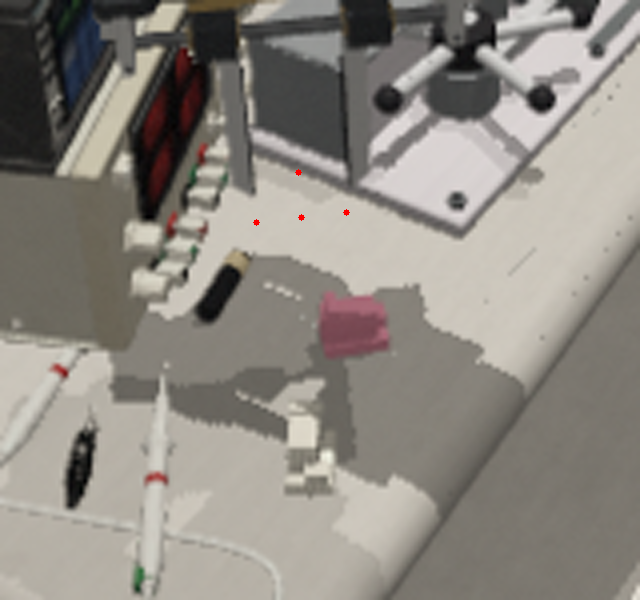

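The true fingertips at crop (245,192) and (355,185) sit about 19–25 mm above the reported TCP at (301,217). Sideways they agree. So the earlier close passed above the foot. I'll go back to the housing and find the bench by touch.

```bash
python3 -c "
from plan import *
plan([.4856,.1922,.045],37.6,5,0)"
```

```text
dist 0.0984 rot [ 0.6  0.4 -0.6]
[[[-1.63,1.09,0.14,0.13,0.09,-0.12,0],[-1.63,1.09,0.13,0.13,0.09,-0.12,0],[-1.64,1.09,0.13,0.13,0.09,-0.12,0],[-1.64,1.08,0.12,0.13,0.09,-0.12,0],[-1.64,1.08,0.12,0.13,0.09,-0.12,0]]]
```

```bash
M="python3 -m handwheel"
$M '[[[-1.6,1,0.15,0.1,0.1,-0.1,0],[-1.6,1,0.15,0.1,0.1,-0.1,0],[-1.6,1,0.15,0.1,0.1,-0.1,0],[-1.6,1,0.1,0.1,0.1,-0.1,0],[-1.2,1,0.1,0.1,0,-0.1,0]]]'
$M '[[[0,0,0,0,0,0,0],[0,0,0,0,0,0,0]]]'
python3 -c "
from plan import *
plan([.4856,.1922,.045],37.6,2,0)"
```

```text
time: 6.97
position: [0.4906, 0.1896, 0.0491]
eef_rot: [[0.609, 0.003, 0.793], [-0.793, -0.0, 0.609], [0.002, -1.0, 0.003]]
contact_force: [0.9, 0.6, -0.1]
grip_width: 0.047
time: 7.13
position: [0.487, 0.1912, 0.0463]
eef_rot: [[0.612, -0.002, 0.791], [-0.791, -0.001, 0.612], [-0.0, -1.0, -0.002]]
contact_force: [-0.7, -0.4, -0.1]
grip_width: 0.0466
dist 0.0022 rot [ 0.1  0.1 -0. ]
[[[-0.08,0.06,-0.02,0.06,0.07,-0.01,0],[-0.08,0.06,-0.02,0.06,0.07,-0.01,0]]]
```

Straddling the housing now, I descend towards reported z ≈ 0, then in small steps with a force check.

```bash
M="python3 -m handwheel"
$M '[[[-0.15,1.2,0,0,0,0,0],[0,1.2,0,0,0,0,0],[0,1.2,0,0,0,0,0],[0,0.8,0,0,0,0,0],[0,0,0,0,0,0,0]]]'
$M '[[[0,0.4,0,0,0,0,0],[0,0.4,0,0,0,0,0],[0,0,0,0,0,0,0]]]'
$M '[[[0,0.4,0,0,0,0,0],[0,0,0,0,0,0,0]]]'
```

```text
time: 7.55
position: [0.489, 0.1908, -0.0004]
eef_rot: [[0.61, 0.002, 0.792], [-0.792, -0.001, 0.61], [0.002, -1.0, 0.001]]
contact_force: [0.8, -0.7, 0.1]
grip_width: 0.0465
time: 7.8
position: [0.4896, 0.1899, -0.0095]
eef_rot: [[0.609, 0.002, 0.793], [-0.793, -0.001, 0.609], [0.002, -1.0, 0.001]]
contact_force: [-0.4, -0.9, 0.4]
grip_width: 0.0469
time: 7.97
position: [0.4902, 0.1899, -0.0135]
eef_rot: [[0.609, 0.003, 0.793], [-0.793, -0.001, 0.609], [0.002, -1.0, 0.001]]
contact_force: [0.0, 0.3, 0.6]
grip_width: 0.0469
```

```bash
M="python3 -m handwheel"
$M '[[[-0.45,0.2,-0.2,0,0,0,0],[0,0,0,0,0,0,0]]]'
$M '[[[0,0.25,0,0,0,0,0],[0,0,0,0,0,0,0]]]'
$M '[[[0,0.25,0,0,0,0,0],[0,0,0,0,0,0,0]]]'
```

```text
time: 8.13
position: [0.4861, 0.1924, -0.0153]
eef_rot: [[0.609, 0.004, 0.793], [-0.793, -0.001, 0.609], [0.003, -1.0, 0.002]]
contact_force: [0.3, 0.7, -0.9]
grip_width: 0.0468
time: 8.3
position: [0.4861, 0.1928, -0.0176]
eef_rot: [[0.609, 0.004, 0.793], [-0.793, -0.001, 0.609], [0.003, -1.0, 0.003]]
contact_force: [0.0, -0.2, 0.2]
grip_width: 0.0471
time: 8.47
position: [0.4863, 0.1929, -0.0201]
eef_rot: [[0.61, 0.005, 0.793], [-0.793, -0.001, 0.61], [0.004, -1.0, 0.004]]
contact_force: [-0.5, -0.6, -0.1]
grip_width: 0.0466
```

```bash
M="python3 -m handwheel"
$M '[[[0,0.2,0,0,0,0,0],[0,0,0,0,0,0,0]]]'
$M '[[[0,0.2,0,0,0,0,0],[0,0,0,0,0,0,0]]]'
```

```text
time: 8.63
position: [0.4864, 0.1929, -0.0222]
eef_rot: [[0.609, 0.005, 0.793], [-0.793, -0.001, 0.61], [0.004, -1.0, 0.004]]
contact_force: [-1.0, -0.3, -0.6]
grip_width: 0.047
time: 8.8
position: [0.4865, 0.1929, -0.0244]
eef_rot: [[0.609, 0.005, 0.793], [-0.793, -0.001, 0.609], [0.004, -1.0, 0.004]]
contact_force: [0.5, -0.1, -0.4]
grip_width: 0.047
```

```bash
M="python3 -m handwheel"
$M '[[[0,0.2,0,0,0,0,0],[0,0,0,0,0,0,0]]]'
$M '[[[0,0.2,0,0,0,0,0],[0,0,0,0,0,0,0]]]'
```

```text
time: 8.97
position: [0.4874, 0.193, -0.0242]
eef_rot: [[0.61, 0.005, 0.793], [-0.793, -0.001, 0.61], [0.003, -1.0, 0.003]]
contact_force: [0.2, 0.8, -0.6]
grip_width: 0.0468
time: 9.13
position: [0.4885, 0.1932, -0.0244]
eef_rot: [[0.61, 0.006, 0.793], [-0.793, -0.001, 0.61], [0.004, -1.0, 0.004]]
contact_force: [-0.3, 0.1, 0.7]
grip_width: 0.0469
```

```bash
M="python3 -m handwheel"
python3 -c "
from workcell import ctrl
import numpy as np;print(np.round(ctrl.get_state()['effort'],2))"
$M '[[[-0.2,-0.25,-0.15,0,0,0,0],[0,0,0,0,0,0,0.4],[0,0,0,0,0,0,0.8],[0,0,0,0,0,0,1],[0,0,0,0,0,0,1]]]' 12
python3 -c "
from workcell import ctrl
import numpy as np;print(np.round(ctrl.get_state()['effort'],2))"
$M '[[[0,0,0,0,0,0,1],[0,0,0,0,0,0,1],[0,0,0,0,0,0,1],[0,0,0,0,0,0,1]]]'
```

```text
[ 2.000e-02 -3.427e+01 -2.413e+01  4.000e-02  1.600e-01  0.000e+00]
time: 9.55
position: [0.4856, 0.1939, -0.0224]
eef_rot: [[0.61, 0.006, 0.793], [-0.793, -0.001, 0.61], [0.004, -1.0, 0.004]]
contact_force: [-0.2, -0.1, 1.8]
grip_width: 0.025
[ 4.000e-02 -3.303e+01 -2.356e+01  6.000e-02  1.000e-02 -1.000e-02]
time: 9.88
position: [0.4856, 0.1939, -0.0224]
eef_rot: [[0.61, 0.005, 0.793], [-0.793, -0.001, 0.61], [0.004, -1.0, 0.004]]
contact_force: [-1.0, 1.0, 1.8]
grip_width: 0.0249
```

Gripped, 24.9 mm wide. The true tips are about 24.5 mm above the reported z, confirmed by bench contact. I lift and carry.

```bash
M="python3 -m handwheel"
$M '[[[0,-1.5,0,0,0,0,1],[0,-3,0,0,0,0,1],[0,-3,0,0,0,0,1],[0,-3,0,0,0,0,1],[0,-1,0,0,0,0,1]]]'
python3 -c "
from plan import *
s=ctrl.snapshot('side')
cv2.imwrite('pics/lift.png',cv2.resize(s['color'][190:330,180:340,::-1],(640,560),interpolation=3))
plan([.5553,-.2944,.09],-2.0,15,1)"
```

```text
time: 10.3
position: [0.4801, 0.193, 0.0911]
eef_rot: [[0.609, -0.007, 0.793], [-0.793, -0.003, 0.609], [-0.002, -1.0, -0.008]]
contact_force: [1.2, 0.3, -0.4]
grip_width: 0.0245
dist 0.4932 rot [ 0.4 39.5  0. ]
[[[2.88,0.02,-1.58,0.03,2.64,0.0,1],[2.95,0.01,-1.45,0.03,2.64,0.0,1],[3.01,0.01,-1.31,0.03,2.64,0.0,1],[3.07,0.01,-1.17,0.03,2.64,0.0,1],[3.12,0.01,-1.03,0.03,2.64,0.0,1]]]
[[[3.17,0.01,-0.89,0.03,2.64,0.0,1],[3.2,0.01,-0.74,0.03,2.64,0.0,1],[3.23,0.01,-0.59,0.03,2.64,0.0,1],[3.26,0.01,-0.44,0.03,2.64,0.0,1],[3.27,0.01,-0.29,0.03,2.64,0.0,1]]]
[[[3.28,0.01,-0.14,0.03,2.64,0.0,1],[3.29,0.01,0.01,0.03,2.64,0.0,1],[3.28,0.01,0.16,0.03,2.64,0.0,1],[3.27,0.01,0.31,0.03,2.64,0.0,1],[3.26,0.01,0.46,0.03,2.64,0.0,1]]]
```

View pics/lift.png

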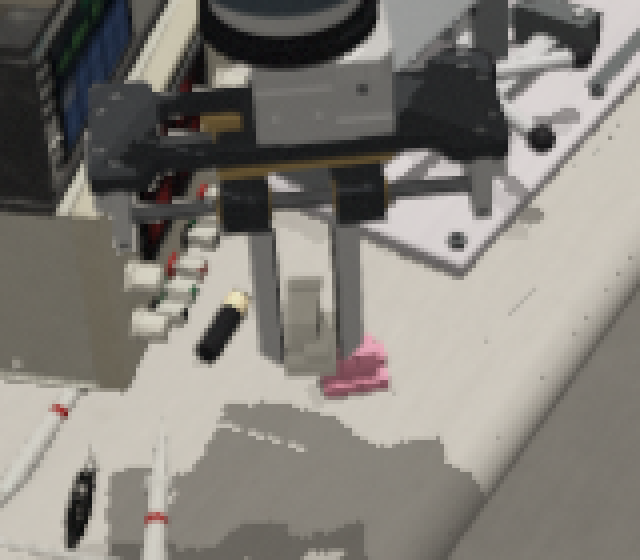

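The housing hangs upright between the fingers at crop (308,330). Pink and the cell are unmoved. I carry it to the fixture.

```bash
M="python3 -m handwheel"
$M '[[[2.9,0,-1.6,0,2.6,0,1],[2.95,0,-1.45,0,2.6,0,1],[3,0,-1.3,0,2.6,0,1],[3.05,0,-1.15,0,2.6,0,1],[3.1,0,-1,0,2.6,0,1]]]'
$M '[[[3.15,0,-0.9,0,2.6,0,1],[3.2,0,-0.75,0,2.6,0,1],[3.2,0,-0.6,0,2.6,0,1],[3.25,0,-0.45,0,2.6,0,1],[3.25,0,-0.3,0,2.6,0,1]]]'
python3 -c "
from plan import *
plan([.5553,-.2944,.09],-2.0,7,1)"
```

```text
time: 10.77
position: [0.5031, 0.031, 0.0858]
eef_rot: [[0.417, -0.01, 0.909], [-0.909, -0.001, 0.417], [-0.004, -1.0, -0.01]]
contact_force: [0.9, -0.6, -0.7]
grip_width: 0.0248
time: 11.18
position: [0.5219, -0.1372, 0.0748]
eef_rot: [[0.19, -0.023, 0.982], [-0.982, 0.004, 0.19], [-0.008, -1.0, -0.021]]
contact_force: [0.3, 0.1, -0.6]
grip_width: 0.0249
dist 0.1614 rot [ 1.3 12.9 -0.3]
[[[2.29,-0.24,0.04,0.18,1.85,-0.05,1],[2.29,-0.24,0.11,0.18,1.85,-0.05,1],[2.29,-0.23,0.19,0.18,1.85,-0.05,1],[2.28,-0.23,0.26,0.18,1.85,-0.05,1],[2.27,-0.23,0.34,0.18,1.85,-0.05,1]]]
[[[2.26,-0.22,0.41,0.18,1.85,-0.05,1],[2.24,-0.22,0.48,0.18,1.85,-0.05,1]]]
```

```bash
M="python3 -m handwheel"
$M '[[[2.3,-0.25,0.05,0.2,1.85,-0.05,1],[2.3,-0.25,0.1,0.2,1.85,-0.05,1],[2.3,-0.25,0.2,0.2,1.85,-0.05,1],[2.3,-0.2,0.25,0.2,1.85,-0.05,1],[2.2,-0.2,0.35,0.2,1.85,-0.05,1]]]'
$M '[[[1.5,0,0.3,0.2,1.5,0,1],[0,0,0,0,0,0,1],[0,0,0,0,0,0,1]]]'
python3 -c "
from plan import *
plan([.5553,-.2944,.06],-2.0,2,1)"
```

```text
time: 11.6
position: [0.5396, -0.2551, 0.0727]
eef_rot: [[0.016, -0.018, 1.0], [-1.0, 0.01, 0.016], [-0.01, -1.0, -0.018]]
contact_force: [-0.2, 1.1, -0.1]
grip_width: 0.025
time: 11.85
position: [0.5408, -0.2731, 0.0671]
eef_rot: [[-0.017, -0.019, 1.0], [-1.0, 0.013, -0.017], [-0.013, -1.0, -0.019]]
contact_force: [0.5, -1.1, -0.3]
grip_width: 0.025
dist 0.0267 rot [ 1.1  1.  -0.7]
[[[1.06,0.33,0.75,0.54,0.51,-0.36,1],[1.05,0.34,0.75,0.54,0.51,-0.36,1]]]
```

```bash
M="python3 -m handwheel"
$M '[[[1.05,0.3,0.75,0.55,0.5,-0.35,1],[1.05,0.3,0.75,0.55,0.5,-0.35,1],[0,0,0,0,0,0,1],[0,0,0,0,0,0,1]]]'
python3 -c "
from plan import *
s=ctrl.snapshot('side');f=np.load('fix.npy');C=cloud(s)
for m in ctrl.silhouettes('side','connector'):
  k=m['mask'];q=C[k]-[f[0],f[1],0];c,sn=np.cos(f[2]),np.sin(f[2])
  X=q[:,0]*c+q[:,1]*sn;Y=-q[:,0]*sn+q[:,1]*c
  print(m['p'],np.round(m['uv']),s['color'][k].mean(0).round(),'fx x',np.percentile(X,[5,50,95]).round(4),'y',np.percentile(Y,[5,50,95]).round(4),'z',np.percentile(q[:,2],[2,50,98]).round(4))
plan([.5553,-.2944,.02],-2.0,2,1)"
```

```text
time: 12.18
position: [0.5556, -0.2922, 0.0573]
eef_rot: [[-0.032, -0.001, 0.999], [-0.999, 0.002, -0.032], [-0.002, -1.0, -0.001]]
contact_force: [1.2, 0.4, 0.1]
grip_width: 0.0245
0.57 [328. 167.] [117. 113. 103.] fx x [-0.0099 -0.0014  0.0116] y [-0.2002 -0.1815 -0.1719] z [0.048  0.0945 0.1095]
0.54 [267. 280.] [163. 110. 121.] fx x [-0.0683 -0.0573 -0.0433] y [0.1954 0.211  0.2225] z [0.0007 0.0195 0.033 ]
dist 0.0377 rot [ 0.1  0.2 -0.1]
[[[0.12,1.88,-0.0,0.03,0.08,-0.06,1],[0.12,1.88,-0.01,0.03,0.08,-0.06,1]]]
```

```bash
M="python3 -m handwheel"
$M '[[[0.2,1.5,0,0,0,0,1],[0,1.5,0,0,0,0,1],[0,1.5,0,0,0,0,1],[0,1.2,0,0,0,0,1],[0,0,0,0,0,0,1]]]'
python3 -c "
from plan import *
plan([.5553,-.2944,-.010],-2.0,2,1)"
```

```text
time: 12.7
position: [0.5562, -0.2932, -0.0028]
eef_rot: [[-0.03, 0.001, 1.0], [-1.0, 0.0, -0.03], [-0.0, -1.0, 0.001]]
contact_force: [0.0, -0.6, -0.6]
grip_width: 0.0247
dist 0.0073 rot [-0.1  0.3 -0. ]
[[[0.06,0.36,-0.04,-0.04,0.14,-0.01,1],[0.06,0.36,-0.04,-0.04,0.14,-0.01,1]]]
```

```bash
M="python3 -m handwheel"
$M '[[[0.1,0.4,-0.1,0,0.3,0,1],[0,0.2,0,0,0,0,1],[0,0,0,0,0,0,1]]]'
$M '[[[0,0.15,0,0,0,0,1],[0,0,0,0,0,0,1]]]'
$M '[[[0,0.1,0,0,0,0,1],[0,0,0,0,0,0,1]]]'
```

```text
time: 12.95
position: [0.5546, -0.2938, -0.0102]
eef_rot: [[-0.035, 0.0, 0.999], [-0.999, 0.001, -0.035], [-0.001, -1.0, 0.0]]
contact_force: [-0.0, 0.1, -0.0]
grip_width: 0.0246
time: 13.12
position: [0.5553, -0.2945, -0.0097]
eef_rot: [[-0.035, 0.001, 0.999], [-0.999, 0.0, -0.035], [-0.0, -1.0, 0.001]]
contact_force: [0.7, -0.9, 0.6]
grip_width: 0.0246
time: 13.28
position: [0.5563, -0.2953, -0.0094]
eef_rot: [[-0.035, 0.003, 0.999], [-0.999, -0.002, -0.035], [0.002, -1.0, 0.003]]
contact_force: [0.1, -0.0, 0.2]
grip_width: 0.0248
```

```bash
M="python3 -m handwheel"
$M '[[[0,0,0,0,0,0,0.3],[0,0,0,0,0,0,0.2],[0,0,0,0,0,0,0.2],[0,0,0,0,0,0,0.2],[0,-1,0,0,0,0,0.2]]]'
$M '[[[0,-2.5,0,0,0,0,0.2],[0,-3,0,0,0,0,0.2],[0,-3,0,0,0,0,0.2],[0,-1,0,0,0,0,1],[0,0,0,0,0,0,1]]]'
python3 -c "
from plan import *
s=ctrl.snapshot('side');f=np.load('fix.npy');C=cloud(s)
for m in ctrl.silhouettes('side','connector'):
  k=m['mask'];q=C[k]-[f[0],f[1],0];c,sn=np.cos(f[2]),np.sin(f[2])
  X=q[:,0]*c+q[:,1]*sn;Y=-q[:,0]*sn+q[:,1]*c
  print(m['p'],np.round(m['uv']),s['color'][k].mean(0).round(),'fx x',np.percentile(X,[5,50,95]).round(4),'y',np.percentile(Y,[5,50,95]).round(4),'z',np.percentile(q[:,2],[2,50,98]).round(4))
cv2.imwrite('pics/placed.png',cv2.resize(s['color'][130:250,260:400,::-1],(700,600),interpolation=3))
a=np.radians(260);p=np.array([np.cos(a),np.sin(a)])*.058
R=np.array([[c,-sn],[sn,c]]);print('finger start',R@p+f[:2])
"
```

```text
time: 13.7
position: [0.5555, -0.2947, -0.0003]
eef_rot: [[-0.035, 0.002, 0.999], [-0.999, -0.0, -0.035], [0.0, -1.0, 0.002]]
contact_force: [0.1, 0.6, -0.4]
grip_width: 0.0376
time: 14.12
position: [0.5552, -0.2945, 0.1011]
eef_rot: [[-0.035, 0.002, 0.999], [-0.999, -0.0, -0.035], [0.0, -1.0, 0.002]]
contact_force: [-0.1, -0.8, -0.9]
grip_width: 0.0274
0.75 [267. 284.] [162. 112. 122.] fx x [-0.0701 -0.0585 -0.0446] y [0.1926 0.2111 0.2226] z [-0.0006  0.0158  0.0329]
0.61 [329. 186.] [125. 121. 111.] fx x [-0.0115 -0.0028  0.0101] y [-0.2085 -0.1891 -0.1759] z [0.0142 0.0288 0.0456]
finger start [ 0.5498 -0.1593]
```

View pics/placed.png

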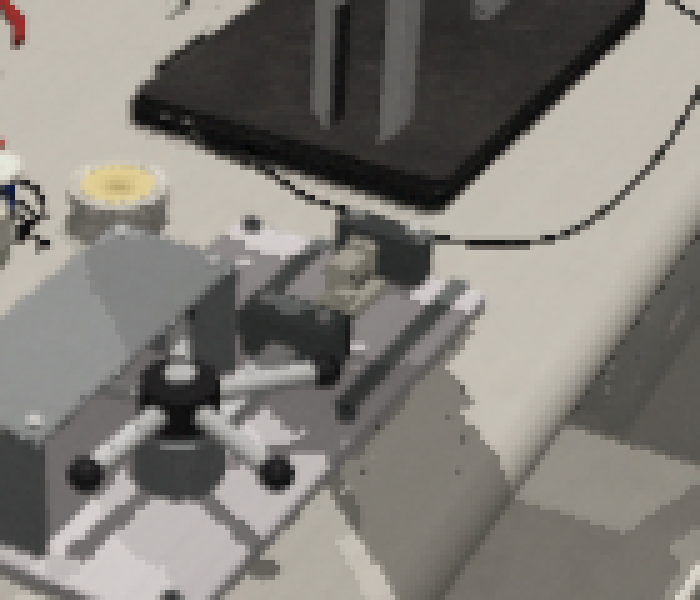

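The housing stands upright at crop (355,275), between jaw and stop, with the fingers clear. Next I go to the wheel and insert the closed fingers between the spokes at fixture angles 230° and 302°.

```bash
cat > arc.py <<'E'
from plan import *
f=np.load('fix.npy');yaw=np.degrees(f[2]);Rf=np.array([[np.cos(f[2]),-np.sin(f[2])],[np.sin(f[2]),np.cos(f[2])]])
def where():
    st=ctrl.get_state();l=Rf.T@(np.array(st["position"])[:2]-f[:2]);z=np.array(st["eef_rot"])[:,2]
    ph=np.degrees(np.arctan2(l[1],l[0]))%360;h=np.degrees(np.arctan2(z[1],z[0]))
    print("phi %.1f r %.1f mm z %.4f heading %.1f j6 %.1f t %.2f"%(ph,np.hypot(*l)*1000,st["position"][2],h,st["qpos"][5],st["time"]));return ph,np.hypot(*l)
def xy(phi,r): a=np.radians(phi);return Rf@(r*np.array([np.cos(a),np.sin(a)]))+f[:2]
def goto(phi,r,z,n,off=0,g=1): plan([*xy(phi,r),z],phi-270+yaw+off,n,g)
def arc(phi,r,z,n,off=0):
    "rows along the arc from the current phi, tool turning with it"
    p0,r0=where();st=ctrl.get_state();p=np.array(st["position"]);R=Ro.from_matrix(st["eef_rot"]);out=[]
    for i in range(1,n+1):
        k=p0+(phi-p0)*i/n; t=np.array([*xy(k,r if n<4 or i>2 else r0+(r-r0)*i/3),z]); a=np.radians(k-270+yaw+off)
        y=np.array([0,0,-1.]);zz=np.array([np.cos(a),np.sin(a),0]);G=Ro.from_matrix(np.c_[np.cross(y,zz),y,zz])
        rv=np.degrees((R.inv()*G).as_rotvec()); rv=np.clip(rv,-7,7)
        d=R.inv().apply(t-p)*100; out.append([*d.round(2).tolist(),*rv.round(1).tolist(),1]); p=t;R=R*Ro.from_rotvec(np.radians(rv))
    for i in range(0,n,5): print("[["+",".join(str(r).replace(" ","") for r in out[i:i+5])+"]]")
E
python3 -c "
from arc import *
where();goto(263,.058,.075,5)"
```

```text
phi 269.7 r 191.3 mm z 0.0984 heading -2.0 j6 -36.3 t 14.22
dist 0.1359 rot [ 0.1  6.9 -0.1]
[[[-2.67,0.47,-0.12,0.02,1.39,-0.02,1],[-2.67,0.47,-0.18,0.02,1.39,-0.02,1],[-2.66,0.47,-0.25,0.02,1.39,-0.02,1],[-2.66,0.47,-0.31,0.02,1.39,-0.02,1],[-2.65,0.47,-0.38,0.02,1.39,-0.02,1]]]
```

```bash
M="python3 -m handwheel"
$M '[[[-2.65,0.4,-0.1,0,1.4,0,1],[-2.65,0.4,-0.2,0,1.4,0,1],[-2.65,0.4,-0.25,0,1.4,0,1],[-2.65,0.4,-0.3,0,1.4,0,1],[-2.2,0.4,-0.35,0,1.4,0,1]]]'
$M '[[[0,0,0,0,0,0,1],[0,0,0,0,0,0,1]]]'
python3 -c "
from arc import *
where();goto(263,.058,.0275,4)"
```

```text
time: 14.63
position: [0.5479, -0.1626, 0.0687]
eef_rot: [[-0.17, -0.012, 0.985], [-0.985, 0.007, -0.17], [-0.005, -1.0, -0.013]]
contact_force: [0.6, -0.6, 0.2]
grip_width: 0.0004
time: 14.8
position: [0.544, -0.1569, 0.0629]
eef_rot: [[-0.166, -0.021, 0.986], [-0.986, 0.013, -0.166], [-0.009, -1.0, -0.023]]
contact_force: [0.5, -0.6, -1.0]
grip_width: 0.0003
phi 253.8 r 57.2 mm z 0.0629 heading -9.5 j6 -18.1 t 14.80
dist 0.0366 rot [ 1.3 -0.6 -0.5]
[[[0.04,0.88,0.25,0.33,-0.14,-0.13,1],[0.04,0.88,0.24,0.33,-0.14,-0.13,1],[0.04,0.88,0.24,0.33,-0.14,-0.13,1],[0.04,0.88,0.23,0.33,-0.14,-0.13,1]]]
```

```bash
M="python3 -m handwheel"
$M '[[[0.1,0,0.9,1.3,-0.5,-0.5,1],[0,0,0,0,0,0,1]]]'
$M '[[[0,1.3,0,0,0,0,1],[0,1.3,0,0,0,0,1],[0,0.8,0,0,0,0,1],[0,0,0,0,0,0,1]]]'
python3 -c "
from arc import *
arc(240,.058,.0275,5)"
```

```text
time: 14.97
position: [0.552, -0.1599, 0.0603]
eef_rot: [[-0.156, -0.002, 0.988], [-0.988, 0.001, -0.156], [-0.0, -1.0, -0.002]]
contact_force: [-0.2, -0.4, -0.5]
grip_width: 0.0004
time: 15.3
position: [0.5531, -0.1639, 0.0245]
eef_rot: [[-0.159, 0.0, 0.987], [-0.987, -0.001, -0.159], [0.001, -1.0, 0.001]]
contact_force: [-0.9, 0.9, -0.9]
grip_width: 0.0005
phi 263.9 r 62.0 mm z 0.0245 heading -9.2 j6 -18.5 t 15.30
[[[-0.15,-0.3,-0.51,-0.0,3.7,0.1,1],[-0.15,-0.0,-0.49,-0.0,4.8,0.0,1],[-0.15,-0.0,-0.48,-0.0,4.8,-0.0,1],[-0.02,0.0,-0.48,-0.0,4.8,-0.0,1],[-0.02,0.0,-0.48,-0.0,4.8,-0.0,1]]]
```

```bash
M="python3 -m handwheel"
$M '[[[-0.15,-0.3,-0.5,0,3.7,0,1],[-0.15,0,-0.5,0,4.8,0,1],[-0.1,0,-0.5,0,4.8,0,1],[0,0,-0.5,0,4.8,0,1],[0,0,-0.5,0,4.8,0,1]]]'
python3 -c "
from arc import *
arc(205,.058,.0275,5)"
```

```text
time: 15.72
position: [0.536, -0.159, 0.0291]
eef_rot: [[-0.548, 0.014, 0.836], [-0.836, -0.011, -0.548], [0.001, -1.0, 0.018]]
contact_force: [5.2, -4.9, -0.9]
grip_width: 0.0009
phi 247.4 r 62.0 mm z 0.0291 heading -33.2 j6 5.3 t 15.72
[[[-0.06,0.15,-0.92,-1.0,-0.2,0.1,1],[-0.2,-0.0,-0.87,-0.0,7.0,-0.0,1],[-0.22,-0.0,-0.85,-0.0,7.0,-0.0,1],[-0.11,-0.0,-0.85,-0.0,7.0,0.0,1],[-0.13,-0.0,-0.85,-0.0,7.0,-0.0,1]]]
```

```bash
M="python3 -m handwheel"
$M '[[[-0.1,0.1,-1,-1,0,0,1],[-0.2,0,-0.95,0,7,0,1],[-0.2,0,-0.95,0,7,0,1],[-0.1,0,-0.95,0,7,0,1],[-0.1,0,-0.95,0,7,0,1]]]'
python3 -c "
from arc import *
arc(195,.058,.0275,5)"
```

```text
time: 16.13
position: [0.5219, -0.1396, 0.0394]
eef_rot: [[-0.884, 0.039, 0.466], [-0.468, -0.034, -0.883], [-0.019, -0.999, 0.048]]
contact_force: [1.5, -6.8, 1.1]
grip_width: 0.0005
phi 224.8 r 54.5 mm z 0.0394 heading -62.2 j6 36.0 t 16.13
[[[0.25,1.16,-0.59,-2.8,-7.0,-0.9,1],[0.11,0.0,-0.59,0.0,3.9,-0.0,1],[0.08,-0.0,-0.6,-0.0,6.0,0.0,1],[-0.03,0.0,-0.6,-0.0,6.0,-0.0,1],[-0.03,-0.0,-0.6,-0.0,6.0,-0.0,1]]]
```

```bash
M="python3 -m handwheel"
$M '[[[0.2,1.1,0,-2.8,0,-1,1],[0,0.3,0,0,0,0,1]]]'
python3 -c "
from arc import *
arc(200,.058,.0265,4)"
```

```text
time: 16.3
position: [0.5268, -0.1445, 0.0325]
eef_rot: [[-0.886, 0.014, 0.463], [-0.463, -0.006, -0.886], [-0.01, -1.0, 0.012]]
contact_force: [-0.0, -0.0, -0.1]
grip_width: 0.0007
phi 232.1 r 54.7 mm z 0.0325 heading -62.4 j6 35.1 t 16.30
[[[0.36,0.58,-0.7,-0.7,-7.0,-0.5,1],[0.16,0.0,-0.78,0.0,0.5,-0.0,1],[0.05,0.0,-0.81,-0.0,7.0,0.0,1],[-0.07,-0.0,-0.81,-0.0,7.0,-0.0,1]]]
```

```bash
M="python3 -m handwheel"
$M '[[[0.3,0.6,-0.5,-0.7,-3,-0.5,1],[0.1,0.1,-0.8,0,0,0,1],[0.1,0.1,-0.9,0,3,0,1],[0,0.1,-0.9,0,5,0,1],[0,0.1,-0.9,0,5,0,1]]]'
python3 -c "
from arc import *
arc(190,.058,.0265,4)"
```

```text
time: 16.72
position: [0.521, -0.1297, 0.0356]
eef_rot: [[-0.955, 0.038, 0.296], [-0.297, -0.034, -0.954], [-0.027, -0.999, 0.044]]
contact_force: [-1.6, -10.0, 2.7]
grip_width: 0.0006
phi 215.6 r 49.1 mm z 0.0356 heading -72.8 j6 47.6 t 16.72
[[[0.44,0.88,-0.52,-2.6,-7.0,-1.3,1],[0.3,-0.0,-0.6,0.0,3.4,-0.1,1],[0.26,-0.0,-0.65,-0.0,6.4,0.0,1],[-0.04,0.0,-0.65,0.0,6.4,0.0,1]]]
```

```bash
M="python3 -m handwheel"
$M '[[[0.4,0.9,-0.2,-2.6,-7,-1.3,1],[0.4,0.4,-0.6,-1,-5,-0.5,1],[0.3,0.3,-0.9,-0.7,3,-0.3,1],[0.1,0.25,-0.9,-0.7,4,-0.2,1],[0.1,0.25,-0.9,-0.7,4,-0.2,1]]]'
python3 -c "
from arc import *
arc(180,.058,.0265,4)"
```

```text
time: 17.13
position: [0.5149, -0.1227, 0.0309]
eef_rot: [[-0.953, 0.007, 0.304], [-0.304, 0.001, -0.953], [-0.007, -1.0, 0.001]]
contact_force: [0.7, -10.1, 4.1]
grip_width: 0.0004
phi 205.2 r 51.1 mm z 0.0309 heading -72.3 j6 46.4 t 17.13
[[[0.26,0.44,-0.56,-0.1,0.8,-0.4,1],[0.2,0.0,-0.61,-0.0,6.3,-0.0,1],[0.19,-0.0,-0.64,-0.0,6.3,-0.0,1],[-0.04,-0.0,-0.64,-0.0,6.3,-0.0,1]]]
```

```bash
M="python3 -m handwheel"
$M '[[[0.35,0.5,-0.8,-0.7,1,-0.5,1],[0.3,0.3,-0.9,-0.7,4,-0.2,1],[0.3,0.25,-0.9,-0.7,5,-0.2,1],[0.2,0.25,-0.9,-0.7,6,-0.2,1],[0.2,0.25,-0.9,-0.7,6,-0.2,1]]]'
python3 -c "
from arc import *
arc(165,.058,.0265,4)"
```

```text
time: 17.55
position: [0.5109, -0.1029, 0.031]
eef_rot: [[-0.996, 0.014, -0.093], [0.093, 0.017, -0.996], [-0.012, -1.0, -0.018]]
contact_force: [-2.6, -9.1, 6.6]
grip_width: 0.0004
phi 182.4 r 50.9 mm z 0.0310 heading -95.3 j6 70.0 t 17.55
[[[0.27,0.46,-0.37,1.0,-1.4,-0.7,1],[0.22,0.0,-0.42,0.0,4.4,0.0,1],[0.22,0.0,-0.44,-0.0,4.4,0.0,1],[-0.02,-0.0,-0.44,0.0,4.4,0.0,1]]]
```

```bash
M="python3 -m handwheel"
$M '[[[0.4,0.5,-0.8,0.5,0,-0.5,1],[0.35,0.25,-0.9,-0.3,4,-0.2,1],[0.3,0.2,-0.9,-0.3,5,-0.2,1],[0.3,0.2,-0.9,-0.3,6,-0.2,1],[0.3,0.2,-0.9,-0.3,6,-0.2,1]]]'
python3 -c "
from arc import *
arc(145,.058,.0265,4)"
```

```text
time: 17.97
position: [0.5179, -0.0768, 0.032]
eef_rot: [[-0.888, 0.027, -0.459], [0.459, -0.007, -0.888], [-0.027, -1.0, -0.006]]
contact_force: [-1.7, -11.4, 5.5]
grip_width: 0.0005
phi 151.6 r 51.0 mm z 0.0320 heading -117.3 j6 96.3 t 17.97
[[[0.24,0.54,-0.16,0.4,4.6,-1.5,1],[0.23,0.0,-0.16,-0.0,1.7,-0.0,1],[0.23,0.0,-0.17,-0.0,1.7,0.0,1],[-0.0,0.0,-0.17,0.0,1.7,-0.0,1]]]
```

```bash
M="python3 -m handwheel"
$M '[[[0.35,0.5,-0.8,0.3,5,-1.5,1],[0.3,0.25,-0.9,-0.3,5,-0.3,1],[0.3,0.2,-0.9,-0.3,5,-0.3,1],[0,0,0.6,0,0,0,1],[0,0,0.6,0,0,0,1]]]'
$M '[[[0,-1.5,0.3,0,0,0,1],[0,-2.5,0,0,0,0,1],[0,-2,0,0,0,0,1],[0,-1,0,0,0,0,1],[0,0,0,0,0,0,1]]]'
python3 - <<'E'
from arc import *
where()
s=ctrl.snapshot("side");cv2.imwrite("pics/mid_side.png",s["color"][...,::-1]);t=ctrl.snapshot("top");cv2.imwrite("pics/mid_top.png",t["color"][...,::-1])
a=cv2.resize(s["color"][130:250,250:390,::-1],(700,600),interpolation=3);cv2.imwrite("pics/mid.png",a)
for k,sn in(("side",s),("top",t)):
    C=cloud(sn);m=(abs(C[...,2]-.06)<.012)&(C[...,0]<.60)
    q=(C[m][:,:2]-f[:2])@Rf; r=np.hypot(*q.T); k2=(r>.03)&(r<.088)&(q[:,0]<.015); an=np.degrees(np.arctan2(q[k2][:,1],q[k2][:,0]))%360
    h,e=np.histogram(an,np.arange(60,301,4)); print(k,[(int(e[i]),int(h[i])) for i in range(len(h)) if h[i]>3])
E
```

```text
time: 18.38
position: [0.5232, -0.0685, 0.0333]
eef_rot: [[-0.731, 0.012, -0.682], [0.682, -0.003, -0.731], [-0.011, -1.0, -0.005]]
contact_force: [-0.9, -0.4, -1.0]
grip_width: 0.0008
time: 18.8
position: [0.5142, -0.0716, 0.1017]
eef_rot: [[-0.735, 0.004, -0.678], [0.678, 0.001, -0.735], [-0.002, -1.0, -0.003]]
contact_force: [0.5, -0.2, 0.2]
grip_width: 0.0005
phi 149.0 r 56.8 mm z 0.1017 heading -132.7 j6 112.1 t 18.80
side [(104, 14), (108, 31), (112, 30), (116, 14), (176, 43), (180, 48), (184, 14), (188, 5), (244, 7), (248, 41), (252, 25), (256, 7)]
top [(248, 9), (252, 14), (256, 11)]
```

View pics/mid.png

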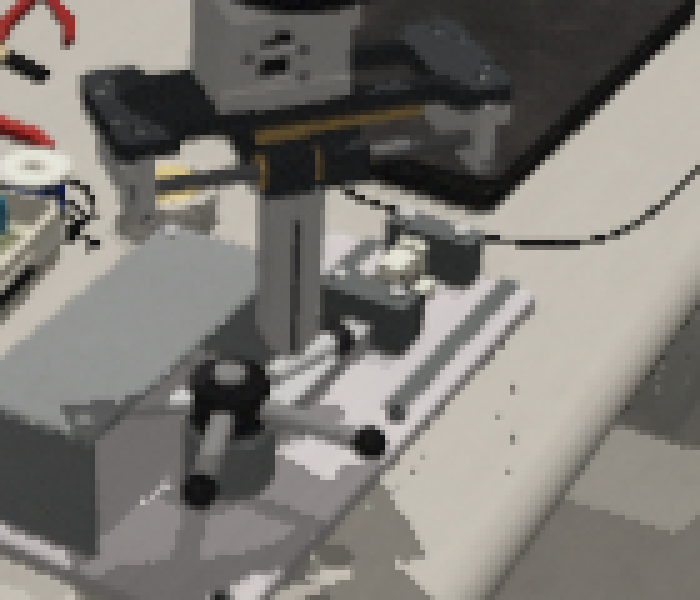

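The spokes are now at 112°, 182° and 252°, so q ≈ 142° (2.48 rad). The jaw at crop (375,310) has almost reached the housing at (405,265), which is still upright. For the second push I take the spoke at 182°.

```bash
python3 -c "
from arc import *
goto(217,.057,.075,11)"
```

```text
dist 0.0688 rot [  0.1 -77.8  -0. ]
[[[-0.41,0.22,0.42,0.01,-7.07,-0.0,1],[-0.36,0.22,0.46,0.01,-7.07,-0.0,1],[-0.3,0.22,0.5,0.01,-7.07,-0.0,1],[-0.23,0.22,0.54,0.01,-7.07,-0.0,1],[-0.17,0.22,0.56,0.01,-7.07,-0.0,1]]]
[[[-0.09,0.22,0.58,0.01,-7.07,-0.0,1],[-0.02,0.22,0.58,0.01,-7.07,-0.0,1],[0.05,0.22,0.58,0.01,-7.07,-0.0,1],[0.12,0.22,0.57,0.01,-7.07,-0.0,1],[0.19,0.22,0.55,0.01,-7.07,-0.0,1]]]
[[[0.26,0.22,0.53,0.01,-7.07,-0.0,1]]]
```

```bash
M="python3 -m handwheel"
$M '[[[-0.4,0,0.4,0,-7,0,1],[-0.35,0,0.45,0,-7,0,1],[-0.3,0,0.5,0,-7,0,1],[-0.25,0,0.55,0,-7,0,1],[-0.15,0,0.55,0,-7,0,1]]]' | head -2
$M '[[[-0.1,0,0.6,0,-7,0,1],[0,0,0.6,0,-7,0,1],[0.05,0,0.6,0,-7,0,1],[0.1,0,0.55,0,-7,0,1],[0.2,0,0.55,0,-7,0,1]]]' | head -2
$M '[[[0.25,0,0.5,0,-5,0,1],[0,0,0,0,0,0,1],[0,0,0,0,0,0,1]]]'
python3 -c "
from arc import *
where();goto(217,.057,.06,2)"
```

```text
time: 19.32
position: [0.5088, -0.0982, 0.0909]
time: 19.73
position: [0.5039, -0.1264, 0.0804]
time: 19.98
position: [0.5008, -0.1314, 0.0749]
eef_rot: [[-0.825, -0.033, 0.564], [-0.565, 0.02, -0.825], [0.016, -0.999, -0.035]]
contact_force: [0.2, 0.3, -0.4]
grip_width: 0.0003
phi 207.3 r 67.6 mm z 0.0749 heading -55.6 j6 28.2 t 19.98
dist 0.0211 rot [ 2.  -0.6  0.9]
[[[-0.5,0.72,0.59,1.01,-0.32,0.46,1],[-0.49,0.73,0.58,1.01,-0.32,0.46,1]]]
```

```bash
M="python3 -m handwheel"
$M '[[[-0.5,0.5,0.6,1,-0.3,0.5,1],[-0.5,0.5,0.6,1,-0.3,0.5,1],[0,0,0,0,0,0,1],[0,0,0,0,0,0,1]]]'
python3 -c "
from arc import *
where();goto(217,.057,.0275,3)"
```

```text
time: 20.32
position: [0.5135, -0.1336, 0.0606]
eef_rot: [[-0.823, -0.004, 0.568], [-0.568, 0.004, -0.823], [0.001, -1.0, -0.005]]
contact_force: [0.1, 0.8, -0.3]
grip_width: 0.0004
phi 214.7 r 57.5 mm z 0.0606 heading -55.4 j6 28.5 t 20.32
dist 0.0332 rot [ 0.3 -0.4  0. ]
[[[-0.02,1.1,0.08,0.1,-0.14,0.02,1],[-0.02,1.1,0.08,0.1,-0.14,0.02,1],[-0.01,1.1,0.08,0.1,-0.14,0.02,1]]]
```

```bash
cat >> arc.py <<'E'
def tq():
    st=ctrl.get_state();r=np.array(st["position"])[:2]-f[:2];F=np.array(st["contact_force"])
    print("torque %.3f F %s"%(r[0]*F[1]-r[1]*F[0],F.round(1)));where()
E
M="python3 -m handwheel"
$M '[[[0,1.1,0,0,0,0,1],[0,1.1,0,0,0,0,1],[0,0.9,0,0,0,0,1],[0,0,0,0,0,0,1]]]' | head -2
$M '[[[0,0,-0.3,0,0,0,1],[0,0,-0.5,-0.3,3,0,1],[0.1,0,-0.7,-0.3,3,0,1],[0.2,0.2,-0.8,-0.7,4,-0.2,1]]]' | head -2
python3 -c "
from arc import *
tq();arc(195,.057,.0265,3)"
```

```text
time: 20.65
position: [0.5124, -0.1325, 0.0264]
time: 20.98
position: [0.5014, -0.1183, 0.0256]
torque 0.454 F [ 3.9 -6.5  3.9]
phi 196.6 r 62.4 mm z 0.0256 heading -65.9 j6 39.4 t 20.98
phi 196.6 r 62.4 mm z 0.0256 heading -65.9 j6 39.4 t 20.98
[[[-0.55,-0.09,0.04,1.0,7.0,0.3,1],[-0.0,0.0,-0.05,0.0,3.5,-0.0,1],[-0.0,0.0,-0.05,-0.0,0.5,-0.0,1]]]
```

```bash
M="python3 -m handwheel"
$M '[[[-0.3,0.1,-0.6,0.5,7,0.2,1],[0,0.2,-0.9,-0.5,6,0,1],[0.1,0.2,-0.9,-0.5,5,-0.2,1],[0.2,0.2,-0.9,-0.5,5,-0.2,1],[0.2,0.2,-0.9,-0.5,5,-0.2,1]]]' | head -1
python3 -c "
from arc import *
tq();arc(165,.057,.0265,3)"
```

```text
time: 21.4
torque 0.527 F [ 0.2 -8.6  1.7]
phi 169.9 r 63.0 mm z 0.0253 heading -95.2 j6 71.3 t 21.40
phi 169.9 r 63.0 mm z 0.0253 heading -95.2 j6 71.3 t 21.40
[[[-0.62,-0.11,-0.09,0.8,7.0,-0.0,1],[-0.01,0.0,-0.16,0.0,3.2,-0.0,1],[-0.0,0.0,-0.16,0.0,1.6,0.0,1]]]
```

```bash
M="python3 -m handwheel"
$M '[[[-0.4,0,-0.7,0.7,7,0,1],[0,0.1,-0.8,-0.4,6,0,1],[0.1,0.2,-0.8,-0.5,5,-0.2,1],[0.1,0.2,-0.8,-0.5,5,-0.2,1]]]' | head -1
python3 -c "
from arc import *
tq();arc(140,.058,.0265,3)"
```

```text
time: 21.73
torque 0.440 F [-3.5 -6.   5.4]
phi 146.4 r 64.2 mm z 0.0238 heading -119.0 j6 98.3 t 21.73
phi 146.4 r 64.2 mm z 0.0238 heading -119.0 j6 98.3 t 21.73
[[[-0.64,-0.27,-0.15,0.6,7.0,0.4,1],[-0.01,0.0,-0.21,0.0,3.8,-0.0,1],[-0.0,-0.0,-0.21,-0.0,2.1,0.0,1]]]
```

```bash
cat >> arc.py <<'E'
def see(save=None):
    s=ctrl.snapshot("side");C=cloud(s)
    m=(abs(C[...,2]-.06)<.012)&(C[...,0]<.60)
    q=(C[m][:,:2]-f[:2])@Rf; r=np.hypot(*q.T); k=(r>.03)&(r<.088)&(q[:,0]<.015); an=np.degrees(np.arctan2(q[k][:,1],q[k][:,0]))%360
    h,e=np.histogram(an,np.arange(40,301,4)); print("spokes",[(int(e[i])+2,int(h[i])) for i in range(len(h)) if h[i]>4])
    for t in ("connector","jaw"):
      for mm in ctrl.silhouettes("side",t):
        k=mm["mask"];c=s["color"][k].mean(0);w=C[k];q=(w[:,:2]-f[:2])@Rf
        if abs(c[0]-c[1])<25: print(t,round(mm["p"],2),np.round(mm["uv"]),k.sum(),"x",np.percentile(q[:,0],[5,50,95]).round(4),"y",np.percentile(q[:,1],[3,20,50,80,97]).round(4),"z",np.percentile(w[:,2],[3,50,97]).round(4))
    if save: cv2.imwrite(save,cv2.resize(s["color"][130:250,250:390,::-1],(700,600),interpolation=3))
E
python3 -c "
from arc import *
see('pics/m2.png')"
```

```text
spokes [(122, 14), (126, 32), (130, 29), (134, 23), (138, 15), (142, 9), (146, 13), (150, 16), (154, 14), (194, 10), (198, 54), (202, 18), (206, 5)]
jaw 0.73 [327. 197.] 158 x [-0.0287 -0.0125 -0.0004] y [-0.1725 -0.1616 -0.1538 -0.1193  0.0147] z [0.0139 0.0283 0.1513]
```

```bash
M="python3 -m handwheel"
$M '[[[-0.4,-0.1,-0.5,0.5,6,0.3,1],[0,0.1,-0.6,-0.3,5,-0.1,1]]]' | head -1
python3 -c "
from arc import *
tq()"
$M '[[[0,0.1,-0.6,-0.3,4,-0.1,1]]]' | head -1
python3 -c "
from arc import *
tq()"
$M '[[[0,0.1,-0.6,-0.3,4,-0.1,1]]]' | head -1
python3 -c "
from arc import *
tq()"
```

```text
time: 22.05
torque 0.448 F [-4.5 -5.1  4. ]
phi 138.1 r 66.0 mm z 0.0223 heading -130.0 j6 110.7 t 22.05
time: 22.13
torque 0.442 F [-5.1 -4.2  5.3]
phi 133.9 r 67.2 mm z 0.0213 heading -134.2 j6 115.1 t 22.13
time: 22.22
torque 0.401 F [-4.9 -3.3  4.8]
phi 129.8 r 68.1 mm z 0.0204 heading -138.3 j6 119.5 t 22.22
```

```bash
M="python3 -m handwheel"
$M '[[[-0.7,-0.5,-0.4,0,3,0.2,1]]]' | head -1
python3 -c "
from arc import *
tq()"
$M '[[[-0.5,-0.1,-0.5,0,4,0,1]]]' | head -1
python3 -c "
from arc import *
tq();see()"
```

```text
time: 22.3
torque 0.380 F [-7.7  0.6 -5.5]
phi 128.2 r 65.3 mm z 0.0229 heading -141.4 j6 122.8 t 22.30
time: 22.38
torque 0.454 F [-8.8  0.3  6.7]
phi 125.1 r 62.9 mm z 0.0231 heading -145.5 j6 127.1 t 22.38
spokes [(102, 12), (106, 31), (110, 30), (114, 7), (118, 12), (122, 15), (126, 17), (130, 15), (134, 11), (170, 5), (174, 33), (178, 54), (182, 17), (242, 5), (246, 49), (250, 27), (254, 9)]
jaw 0.53 [310. 208.] 46 x [-0.0079 -0.0019  0.0148] y [-0.16   -0.1582 -0.0772 -0.0647 -0.0557] z [0.0219 0.0284 0.0378]
```

```bash
M="python3 -m handwheel"
for i in 1; do
$M '[[[-0.2,0,-0.5,0,3,0,1]]]' | head -1; python3 -c "
from arc import *
tq()"
$M '[[[-0.2,0,-0.5,0,3,0,1]]]' | head -1; python3 -c "
from arc import *
tq()"
done
```

```text
time: 22.62
torque 0.519 F [-9.1 -0.9  7.2]
phi 122.4 r 62.3 mm z 0.0221 heading -148.3 j6 130.2 t 22.62
time: 22.7
torque 0.544 F [-9.6 -0.6  8.7]
phi 119.8 r 62.3 mm z 0.0216 heading -151.4 j6 133.6 t 22.70
```

```bash
M="python3 -m handwheel"
$M '[[[-0.2,0,-0.5,0,3,0,1]]]' | head -1; python3 -c "
from arc import *
tq()"
$M '[[[-0.2,0,-0.5,0,3,0,1]]]' | head -1; python3 -c "
from arc import *
tq();see('pics/m3.png')"
```

```text
time: 22.78
torque 0.652 F [-11.6   0.1  11.2]
phi 117.4 r 62.4 mm z 0.0211 heading -154.5 j6 136.9 t 22.78
time: 22.87
torque 0.668 F [-12.1   1.   11.3]
phi 115.3 r 62.6 mm z 0.0207 heading -157.5 j6 140.2 t 22.87
spokes [(90, 5), (94, 21), (98, 25), (102, 15), (106, 14), (110, 18), (114, 15), (118, 16), (122, 15), (126, 6), (162, 16), (166, 56), (170, 27), (174, 11), (234, 26), (238, 35), (242, 19), (246, 5)]
jaw 0.52 [318. 198.] 225 x [-0.0895 -0.0161  0.0182] y [-0.1776 -0.164  -0.1578 -0.0575  0.051 ] z [0.0114 0.0278 0.1637]
```

View pics/m3.png

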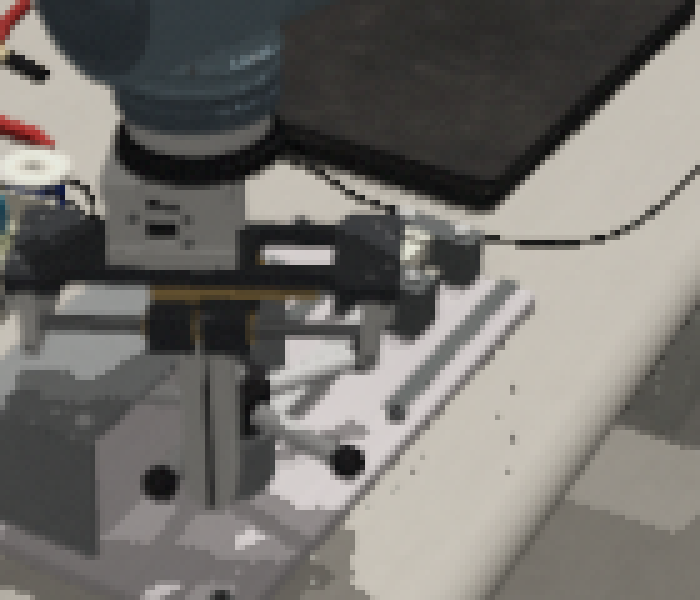

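The image shows the housing against the stop at crop (415,250), the jaw up to it and the fingers on the spoke at (205,480). Torque has risen at the expected 0.0235 N m per degree, from about 0.44 free to 0.67, which is about 18 N. I back off and lift.

```bash
M="python3 -m handwheel"
$M '[[[0,0,0.5,0,0,0,1],[0,0,0.7,0,0,0,1],[0,-0.5,0.4,0,0,0,1],[0,-2,0,0,0,0,1],[0,-3,0,0,0,0,1]]]'
$M '[[[0,-3,0,0,0,0,1],[0,-3,0,0,0,0,1],[-2,-3,1.5,0,0,0,1],[-3,-1,2,0,0,0,1],[0,0,0,0,0,0,1]]]'
python3 -c "
from arc import *
where()"
```

```text
time: 23.43
position: [0.5179, -0.0507, 0.0711]
eef_rot: [[-0.384, -0.066, -0.921], [0.922, 0.031, -0.386], [0.054, -0.997, 0.049]]
contact_force: [-0.1, 0.7, 0.6]
grip_width: 0.0005
time: 23.85
position: [0.5128, -0.116, 0.1818]
eef_rot: [[-0.388, -0.053, -0.92], [0.921, 0.026, -0.39], [0.045, -0.998, 0.039]]
contact_force: [-0.2, 0.2, 0.3]
grip_width: 0.0002
phi 197.3 r 50.9 mm z 0.1818 heading -157.0 j6 131.9 t 23.85
```

```bash
M="python3 -m handwheel"
$M '[[[2,-1.5,2,0,0,0,1],[3,-1.5,2,0,0,0,1],[3,-1,1,0,0,0,1],[2,0,0,0,0,0,1],[0,0,0,0,0,0,1]]]' | head -2
python3 - <<'E'
from arc import *
see()
for c in("side","top"):
    s=ctrl.snapshot(c);C=cloud(s)
    for t in("screw_tin","tweezers","aa_cell","terminal_plug","test_clip"):
        for m in ctrl.silhouettes(c,t)[:1]: print(c,t,np.round(m["uv"]),np.median(C[m["mask"]],0))
    if c=="side": a=s["color"][140:240,280:400,::-1]
    else: b=s["color"][190:270,290:410,::-1]
cv2.imwrite("pics/final.png",np.vstack([cv2.resize(a,(396,330),interpolation=3),cv2.resize(b,(396,264),interpolation=3)]))
E
```

```text
time: 24.27
position: [0.4267, -0.0444, 0.2299]
spokes [(90, 7), (94, 27), (98, 35), (102, 22), (162, 23), (166, 53), (170, 30), (174, 6), (230, 5), (234, 29), (238, 47), (242, 19)]
connector 0.21 [298. 210.] 554 x [-0.0757 -0.0126  0.0217] y [-0.0638 -0.0237  0.0093  0.0207  0.0799] z [0.0516 0.0648 0.076 ]
jaw 0.68 [321. 194.] 356 x [-0.0274 -0.0038  0.0241] y [-0.1786 -0.1656 -0.1605 -0.1361 -0.0574] z [0.0162 0.0302 0.0484]
jaw 0.6 [330. 180.] 54 x [-0.0036  0.0003  0.0106] y [-0.2207 -0.2152 -0.2095 -0.1953 -0.1887] z [0.0249 0.0401 0.0461]
side screw_tin [285. 165.] [ 0.7243 -0.3165  0.026 ]
side aa_cell [235. 271.] [0.5966 0.1156 0.0109]
top screw_tin [391. 173.] [ 0.7259 -0.3217  0.0271]
top tweezers [314. 176.] [ 0.71   -0.1233  0.0058]
top test_clip [167. 220.] [0.5903 0.2496 0.0078]
```

View pics/final.png

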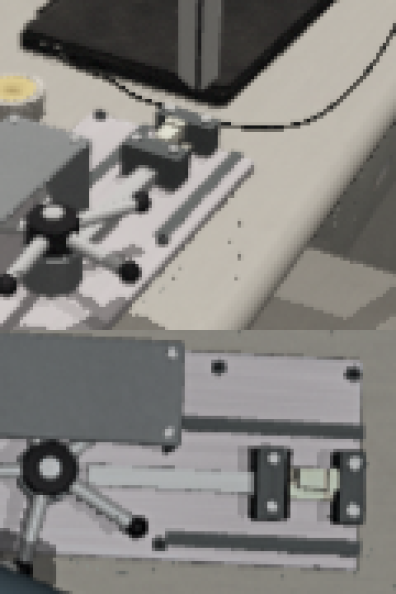

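The last crop shows the housing upright and square between jaw and stop at about (312,482), with the wheel where I left it. The screw tin, AA cell and tweezers look undisturbed, and the robot is clear. I hand in.

```bash
python3 -m handwheel '[[[0,0,0,0,0,0,1],[0,0,0,0,0,0,1],[0,0,0,0,0,0,1]]]' && python3 -c "
from workcell import ctrl
print(ctrl.sign_off())"
```

```text
time: 25.27
position: [0.4279, -0.0465, 0.2292]
eef_rot: [[-0.379, -0.052, -0.924], [0.924, 0.029, -0.381], [0.046, -0.998, 0.037]]
contact_force: [-0.3, -0.9, 0.2]
grip_width: 0.0007
the job is handed in; nothing more can be done
None
```

The white housing is clamped between jaw and backstop at an estimated 18 N. I handed the job in at about 25 s of the 72 s, and no verdict came back.

**What I did:** I gripped the housing by its foot, stood it on the bed between jaw and stop, and let go. I then turned the wheel from about 22° to 228° by pushing two spokes in turn, backed off and moved the arm clear.

**Last checks:**
- **Housing:** it looked upright and square between jaw and stop in both cameras.
- **Wheel:** the spokes showed the same angle after I let go as when I stopped pushing.
- **Clamp force:** this comes from torque only. Push torque rose from about 0.44 N m free to 0.67 N m, at the expected rate per degree. If free turning really takes the stated 0.40 N m, the force is nearer 21 N, which is still in the 8–28 N window.

**What failed or disagreed:**
- **First grasp:** it closed on nothing, because the real fingertips are about 24.5 mm higher than the reported tool position. I found this from the camera and from where the fingers stopped on the bench, and corrected every later height for it. The housing was only nudged a few millimetres.
- **Contact force:** the reading stayed near zero when the fingers stopped on the bench and when the housing was set on the bed, though it worked when pushing the spokes.
- **Housing network:** in the final check it gave only a low-confidence false hit on the wheel, so the housing's final pose was judged by eye from the last picture.
- **Bystanders:** I saw no sign that any had moved, and the arm never worked close to them. The networks did not find the terminal plug in either last picture, and I did not compare the bystanders' positions with the start.

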